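Pack the batteries in the transport cradle and shim the stack under the pin

TASK

Draw the retaining pin out of the transport cradle and lay it on the bench, then stack every battery pack on the bench flat in the cradle. On top of them add those spacer plates that together fill the gap up to just under the pin holes (no more than 5 mm left empty, and not standing up into the holes), leaving the plates you do not need lying on the bench. Finally push the pin back through both cheeks so that its tip stands out at the far side, and leave everything else on the bench where it was.

Things in the scene. Friction and masses are not known exactly. Their poses are not given: they have to be found in the camera images.
- cradle: grey steel cradle, fixed, origin centre of underside, long axis y. Base 84 x 160 mm, top face (seat) 6 mm up. Guides leave a well 52 (x) x 95 mm (y), 84 mm high, flared above to 94; long sides open for |y| < 39 mm for the fingers. Two end cheeks, 60 wide, faces at |y| = 57.5 and 63.5 mm, 128 high, each with a round 20 mm pin hole at x = 0, lower edge 101 mm over the bench = 95 over the seat
- pin_axis (a point): point of the cradle midway between the two pin holes, on their common axis (along the cradle's y), 111 mm above the bench
- pin: steel retaining pin, 0.1 kg, 195 mm long: dark bar handle 50 (y) x 18 (x) x 14 mm (z), origin at the handle's centre; from it a round shaft, 14 mm diameter, 145 mm long, tip chamfered, runs along the pin's +y. It starts loose in both cheek holes, handle outside the cheek at the cradle's -y side, and is drawn out that way; it may go back from either side
- pin_tip (a point): free end of the pin's shaft, 170 mm along +y from the handle's centre
- pin_shoulder (a point): where the shaft meets the handle, 25 mm along +y from the handle's centre
- pack_0: black battery pack with a yellow corner, 44 x 86 x 21 mm (x, y, z), 0.19 kg, may be absent; origin: centre of its underside
- pack_0_mid (a point): middle of pack_0, 10.5 mm above its underside; its axes are the pack's
- pack_1: black battery pack with a yellow corner, 44 x 86 x 21 mm (x, y, z), 0.19 kg, may be absent; origin: centre of its underside
- pack_1_mid (a point): middle of pack_1, 10.5 mm above its underside; its axes are the pack's
- pack_2: black battery pack with a yellow corner, 44 x 86 x 21 mm (x, y, z), 0.19 kg, may be absent; origin: centre of its underside
- pack_2_mid (a point): middle of pack_2, 10.5 mm above its underside; its axes are the pack's
- plate_9: spacer plate, plain aluminium with two dark hole marks, 44 x 87 x 9 mm; origin in its middle, x across (44), y along (87), z through its 9 mm thickness
- plate_15: spacer plate, plain aluminium with two dark hole marks, 44 x 87 x 15 mm; origin in its middle, x across (44), y along (87), z through its 15 mm thickness
- plate_21: spacer plate, plain aluminium with two dark hole marks, 44 x 87 x 21 mm; origin in its middle, x across (44), y along (87), z through its 21 mm thickness
- plate_36: spacer plate, plain aluminium with two dark hole marks, 44 x 87 x 36 mm; origin in its middle, x across (44), y along (87), z through its 36 mm thickness
- marker: blue and white marker, 138 mm long; a bystander, origin in the centre of its underside
- disc: round black reference disc, 40 mm across, 12 mm high, between the spacer plates; a bystander, origin in the centre of its underside

How it is judged (in metres and radians):
On the way, in this order (a step that is already met when the one before it is completed fails the run):
1. the pin is drawn out and lies on the bench, clear of the cradle (height (world z) of each of pin, pin_tip below 0.03 m), for 0.2 s.
2. every battery pack lies flat in the cradle (x of pack_0_mid in the frame of cradle between -0.01 and 0.01 m and y of pack_0_mid in the frame of cradle between -0.012 and 0.012 m and z of pack_0_mid in the frame of cradle between 0 and 0.0915 m and (angle between pack_0_mid's own z axis and vertical below 0.12 rad or angle between pack_0_mid's own z axis and vertical above 3.02159 rad) and x of pack_1_mid in the frame of cradle between -0.01 and 0.01 m and y of pack_1_mid in the frame of cradle between -0.012 and 0.012 m and z of pack_1_mid in the frame of cradle between 0 and 0.0915 m and (angle between pack_1_mid's own z axis and vertical below 0.12 rad or angle between pack_1_mid's own z axis and vertical above 3.02159 rad) and x of pack_2_mid in the frame of cradle between -0.01 and 0.01 m and y of pack_2_mid in the frame of cradle between -0.012 and 0.012 m and z of pack_2_mid in the frame of cradle between 0 and 0.0915 m and (angle between pack_2_mid's own z axis and vertical below 0.12 rad or angle between pack_2_mid's own z axis and vertical above 3.02159 rad)), for 0.2 s.
3. spacer plates on the packs fill the gap: top of the stack 0 to 5 mm below the pin holes' lower edge (all of step 2 and ((x of plate_9 in the frame of cradle between -0.01 and 0.01 m and y of plate_9 in the frame of cradle between -0.012 and 0.012 m and z of plate_9 in the frame of cradle above 0.0915 m) or (x of plate_15 in the frame of cradle between -0.01 and 0.01 m and y of plate_15 in the frame of cradle between -0.012 and 0.012 m and z of plate_15 in the frame of cradle above 0.0885 m) or (x of plate_21 in the frame of cradle between -0.01 and 0.01 m and y of plate_21 in the frame of cradle between -0.012 and 0.012 m and z of plate_21 in the frame of cradle above 0.0855 m) or (x of plate_36 in the frame of cradle between -0.01 and 0.01 m and y of plate_36 in the frame of cradle between -0.012 and 0.012 m and z of plate_36 in the frame of cradle above 0.078 m)) and ((x of plate_9 in the frame of cradle between -0.01 and 0.01 m and y of plate_9 in the frame of cradle between -0.012 and 0.012 m and z of plate_9 in the frame of cradle between 0 and 0.0975 m and (angle between plate_9's own z axis and vertical below 0.12 rad or angle between plate_9's own z axis and vertical above 3.02159 rad)) or (horizontal distance between plate_9 and cradle above 0.08 m and height (world z) of plate_9 below 0.03 m)) and ((x of plate_15 in the frame of cradle between -0.01 and 0.01 m and y of plate_15 in the frame of cradle between -0.012 and 0.012 m and z of plate_15 in the frame of cradle between 0 and 0.0945 m and (angle between plate_15's own z axis and vertical below 0.12 rad or angle between plate_15's own z axis and vertical above 3.02159 rad)) or (horizontal distance between plate_15 and cradle above 0.08 m and height (world z) of plate_15 below 0.03 m)) and ((x of plate_21 in the frame of cradle between -0.01 and 0.01 m and y of plate_21 in the frame of cradle between -0.012 and 0.012 m and z of plate_21 in the frame of cradle between 0 and 0.0915 m and (angle between plate_21's own z axis and vertical below 0.12 rad or angle between plate_21's own z axis and vertical above 3.02159 rad)) or (horizontal distance between plate_21 and cradle above 0.08 m and height (world z) of plate_21 below 0.03 m)) and ((x of plate_36 in the frame of cradle between -0.01 and 0.01 m and y of plate_36 in the frame of cradle between -0.012 and 0.012 m and z of plate_36 in the frame of cradle between 0 and 0.084 m and (angle between plate_36's own z axis and vertical below 0.12 rad or angle between plate_36's own z axis and vertical above 3.02159 rad)) or (horizontal distance between plate_36 and cradle above 0.08 m and height (world z) of plate_36 below 0.03 m))), for 0.2 s.
At the end, for the whole second after the job is handed in: Packs lie flat in the cradle; a spacer plate tops the stack, 5 mm below to 1 mm above the pin holes' lower edge; unused plates lie on the bench, 80 mm or more from the cradle's middle; the pin passes both cheeks, its tip 3 mm or more beyond the far one, at rest (all of step 3 and x of pin_tip in the frame of cradle between -0.01 and 0.01 m and z of pin_tip in the frame of cradle between 0.1 and 0.122 m and x of pin_shoulder in the frame of cradle between -0.01 and 0.01 m and z of pin_shoulder in the frame of cradle between 0.1 and 0.122 m and ((y of pin_tip in the frame of cradle above 0.0665 m and y of pin_shoulder in the frame of cradle below -0.0625 m) or (y of pin_tip in the frame of cradle below -0.0665 m and y of pin_shoulder in the frame of cradle above 0.0625 m)) and linear speed of pin below 0.02 m/s); the robot touches nothing.
It fails at once if a bystander (marker, disc) is moved more than 40 mm (distance of any of marker, disc from where it was at the start of the episode above 0.04 m).
Of pack_0, pack_1, pack_2 only 1 to 3 are there at a start; the rules pass over those that are not, and their reading is None.
At some moment in a run one of pack_0, pack_1, pack_2, plate_9, plate_15, plate_21, plate_36 may be knocked a few centimetres aside while the robot is not near it.
Once in a run the grip may slacken for a moment while it holds something.
It also fails if it takes over 210 s, if anything falls off the work surface, if the arm or the gripper's body presses on something with over 40 N, if the wrist force passes 120 N, or if a joint passes its speed limit or range.

ROBOT

A 7-joint arm with a two-finger parallel gripper is mounted at the origin on the work surface; the furniture and walls round the work are solid. World frame = base frame: x ahead of the robot, y to its left, z up, the work surface at z = 0. Lengths are in mm, angles in degrees, forces in N, time in s.
With the tool pointing down it reaches from about 400 to 850 mm from the base axis. Payload 4.5 kg.
Tool frame: the origin (TCP) lies at the very end of the fingers, on their centre line; the grasp point (between the pads) lies tcp_to_grasp behind it (tcp_to_grasp is the distance from the TCP to the grasp point, in mm); z points along the fingers, y is the line along which they close (so a half turn about z gives the same grasp; the last joint's range is limited). The gripper opens to 85 mm and grips with 20 to 120 N. Pads are 22 mm wide; open, the fingers measure 114 mm over their backs; the gripper's body (76 mm by 85 mm) begins 54 mm behind the grasp point. The pads swing forward as they close: fully open they stand 13 mm farther back than shut.
Start: joints at [69.259, 39.483, -11.15, 89.685, 9.013, 51.709, -12.324], TCP at [240.997, -576.693, 231.317] pointing down, gripper open.
Joint ranges: [-172.22, 172.22], [-26.19, 119.32], [-84.43, 86.54], [7.71, 146.69], [-57.33, 237.33], [2.42, 119.75], [-152.13, 152.13]. Speed limits (degrees/s): [147.25, 147.25, 180, 180, 180, 180, 180].

INTERFACE

Orientations are given as [roll, pitch, yaw] about the fixed x, y, z axes, in that order (R = Rz(yaw) Ry(pitch) Rx(roll)).
In Python, from bench import observe, grab_frame, get_calibration, finish_job, search_frame, masks_of, spot_point, tcp_to_grasp gives the robot as it stands.
- The arm moves only by the tool carry_out, never from a script. Its argument "motion" is a list of rows, each an object with "xyz": the shift along the tool's x, y, z in units of 200 mm (1.0 is 200 mm), a list of three; "twist": the turn, a rotation vector about the tool's x, y, z in units of 180 degrees (1.0 is 180 degrees), a list of three. In form: [{"xyz": [tx, ty, tz], "twist": [wx, wy, wz]}, ...]. A call has 1 to 12 rows; each row is the pose to reach, as a shift and turn from the pose commanded when the call began, along the tool's axes at that moment, turning the shorter way round; what a row does not reach only later rows make up. A row lasts 1/8 s, in which the tool goes at most 62.5 mm and 10.7 degrees, less where a joint would pass 70% of its speed; a pose out of reach is approached as far as the arm can. A call with a number of a shift or a turn outside -1 to 1 is refused whole. A call with a gripper value outside its range is refused whole. "grip" is the closure, from 0 (fully open) to 1 (shut), set as the call begins (left out, the last holds). The fingers move at their own pace and stop on an object; "grip_force" is the grip in N (left out, the last holds). Time passes only in rows, so rows that repeat a pose let the fingers close. It gives the time, the measured TCP pose, the force, the opening and the grip force at its end, in the units of the state.
- observe(): the state, without advancing time (a new reading comes with each control period).
- grab_frame(name): name is "scene" or "side" or "wrist"; returns the picture (480x640x3 uint8, blue, green, red); there is no depth.
- get_calibration(name): a dict with "fx", "fy", "cx", "cy" (pixels), "k1" (the pictures are not rectified: a ray, as slopes to the right and down, at radius r is drawn at 1 + k1 r^2 times it, then the intrinsics apply), "extrinsics" (4x4, takes a point from camera to world coordinates); the wrist camera has in their place "hand_eye" (4x4, takes a point from camera to tool coordinates, whose origin is the TCP and whose axes are the flange's). Camera axes: x right, y up, looking along -z (the intrinsics and any distortion apply to the point x, -y, -z); pixel columns grow to the right and rows downward; lengths in mm; the calibration is good to about 2 mm. A picture is of the moment at which its call begins: read the wrist's pose just before it. get_calibration takes no time and is no camera call.
- finish_job(): hands the job in; it is judged then, once.
Trained networks look in the newest picture that a camera, given by its name, has taken for a name from the list of things; names that differ only in an ending like _2 or _b are one class to them, and where a whole thing is asked for, a point or a joint stands for the part that bears it (a point fixed in the world has none). Each returns a list of dicts, best first, with "p" (0 to 1); they miss things now and then, are a little off and sometimes report something else, mostly with a low value. They report only what shows in the picture. A call takes as long as a camera call.
- search_frame(camera, label): "position" ([column, row] as shares, 0 to 1, of the picture: columns of its width, rows of its height, amid what is visible of it).
- masks_of(camera, label): "pixels" (480x640 bool, what is visible of it) and "position" ([column, row] as shares, 0 to 1, of the picture: columns of its width, rows of its height, amid what is visible of it).
- spot_point(camera, label): "position" ([column, row] as shares, 0 to 1, of the picture: columns of its width, rows of its height: a listed point, or the origin of a listed thing).
The state is a dict: "time": time; "joint_positions": joint angles; "joint_velocities": joint speeds; "joint_torque": joint torques, N m; "ee_pos": TCP position; "orientation": TCP orientation; "ft_force": force on the tool from outside, world axes, zero at the start; "ft_torque": the same for the moment, N m; "grip_width": opening from 0.0 (shut) to 1.0 (fully open); "grasp_force": force on a finger pad.
Only numpy, scipy, OpenCV 4.12 (cv2) and the standard library are available. Lean on these libraries where they do the work, as an engineer would, in place of code of your own. Each camera call takes 0.05 s, during which the arm holds its last target. There are 200 camera calls.

## Working session

There is one attempt and no reset: what is moved stays moved. The work goes in short steps, Python scripts to look and compute and a tool call to move; the robot and the scene stay as the last step left them, time stands still between calls to the robot, and variables do not carry over. Pictures are saved under pics/ and viewed, at most 17 in all, crops included, and the job is handed in when it is done.

Besides the shell and the picture viewer there is one more tool, called as a command line: name --argument value ..., lists and objects as JSON in quotes. carry_out: Moves the arm, as the interface text tells. Shifts and turns lie within -1 to 1; 1 stands for 200 mm of shift or 180 degrees of turn. Its arguments: {"type":"object","properties":{"motion":{"type":"array","items":{"type":"object","properties":{"xyz":{"type":"array","items":{"type":"number","minimum":-1,"maximum":1}},"twist":{"type":"array","items":{"type":"number","minimum":-1,"maximum":1}}}}},"grip":{"type":"number"},"grip_force":{"type":"number"}},"required":["motion"]}

```bash
ls; mkdir -p pics; python3 - <<'E'
from bench import *
import cv2,numpy as np
print(observe(), tcp_to_grasp)
for n in("scene","side"):
    im=grab_frame(n); cv2.imwrite(f"pics/{n}0.png",im)
    c=get_calibration(n); print(n,{k:(np.round(v,3).tolist()) for k,v in c.items()})
print(get_calibration("wrist"))
E
```

```text
pics
{'time': 0.0, 'joint_positions': array([ 69.25793573,  39.53230201, -11.14446406,  89.74734082,
         9.01447709,  51.70749493, -12.32323205]), 'joint_velocities': array([ 0.02881642,  0.11304081,  0.01398872, -0.05139005, -0.02025131,
       -0.10579574,  0.06995391]), 'joint_torque': array([ 8.09615040e-05, -5.39616215e+01, -1.26664884e+00, -1.58545911e+01,
        9.10165807e-03,  9.36253608e-03,  2.84544100e-06]), 'ee_pos': array([ 240.66600872, -576.09348295,  230.48199391]), 'orientation': array([-1.79895317e+02,  9.23050123e-03,  2.26857614e+01]), 'ft_force': array([-0.28641686,  0.63965049,  0.07968152]), 'ft_torque': array([-0.00031289, -0.00229817,  0.008046  ]), 'grasp_force': 0.0, 'grip_width': 0.9998415557369781} 18.700000000000003
scene {'fx': 574.009, 'fy': 574.009, 'cx': 308.386, 'cy': 235.456, 'k1': -0.031, 'extrinsics': [[-0.703, 0.507, -0.498, -212.856], [-0.711, -0.503, 0.491, 606.172], [-0.002, 0.7, 0.714, 1039.113], [0.0, 0.0, 0.0, 1.0]]}
side {'fx': 502.508, 'fy': 502.508, 'cx': 322.348, 'cy': 239.948, 'k1': 0.041, 'extrinsics': [[-0.985, 0.097, -0.143, 245.319], [-0.172, -0.477, 0.862, 1052.115], [0.015, 0.874, 0.487, 748.477], [0.0, 0.0, 0.0, 1.0]]}
{'fx': 381.4842648117556, 'fy': 381.4842648117556, 'cx': 316.14147580419876, 'cy': 242.2682431703334, 'k1': 0.01748677566987473, 'hand_eye': array([[-9.15899498e-04,  9.63584534e-01,  2.67402330e-01,
         6.74785981e+01],
       [ 9.99999580e-01,  8.74112205e-04,  2.75308415e-04,
        -4.29710350e-01],
       [ 3.15432910e-05,  2.67402470e-01, -9.63584930e-01,
        -1.42518991e+02],
       [ 0.00000000e+00,  0.00000000e+00,  0.00000000e+00,
         1.00000000e+00]])}
```

View pics/scene0.png

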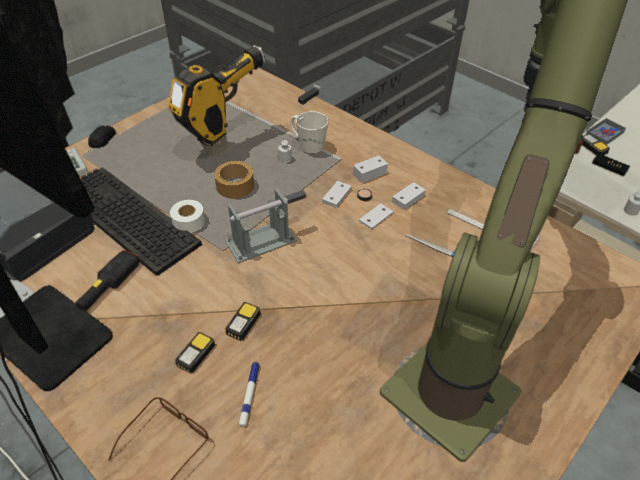

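View pics/side0.png

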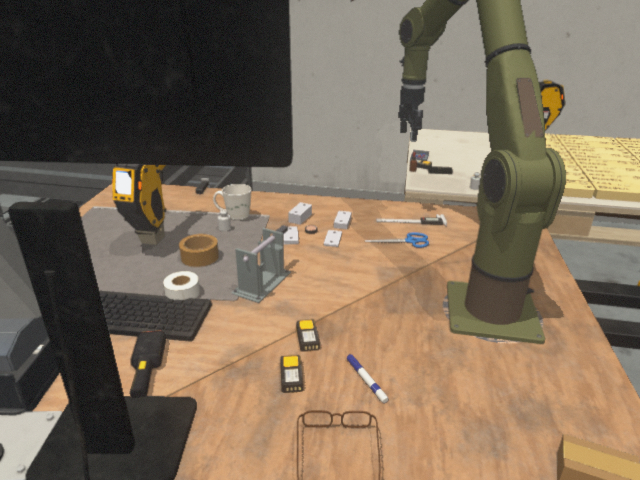

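```bash
cat > h.py <<'E'
from bench import *
import cv2,numpy as np
from scipy.spatial.transform import Rotation as R
from scipy.optimize import minimize
def cam(n,st=None):
    c=get_calibration(n)
    if n=="wrist":
        T=np.eye(4);T[:3,:3]=R.from_euler('xyz',st["orientation"],degrees=True).as_matrix();T[:3,3]=st["ee_pos"]
        return c,T@c["hand_eye"]
    return c,np.array(c["extrinsics"])
def proj(C,P):
    c,E=C;p=(np.atleast_2d(P)-E[:3,3])@E[:3,:3]
    s=np.stack([p[:,0],-p[:,1]],1)/-p[:,2:];s*=1+c["k1"]*(s**2).sum(1,keepdims=True)
    return s*[c["fx"],c["fy"]]+[c["cx"],c["cy"]]
def ray(C,px):
    c,E=C;d=(np.array(px)-[c["cx"],c["cy"]])/[c["fx"],c["fy"]];s=d.copy()
    for _ in range(10): s=d/(1+c["k1"]*(s@s))
    return E[:3,3],E[:3,:3]@np.array([s[0],-s[1],-1])
def plane(C,px,z):
    o,d=ray(C,px);return o+d*(z-o[2])/d[2]
def sharepx(p): return np.array(p)*[640,480]
def box(x,y,yaw,L,z0):
    a=np.radians(yaw);r=np.array([[np.cos(a),-np.sin(a)],[np.sin(a),np.cos(a)]])
    q=np.array([[i,j] for i in(-.5,.5) for j in(-.5,.5)])*L[:2]@r.T+[x,y]
    return np.vstack([np.c_[q,np.full(4,z)] for z in(z0,z0+L[2])])
def fit(views,L,z0=0,tries=12,start=None):
    """views: list of (C,mask); returns x,y,yaw,IoU of the box (yaw mod 180, y long)"""
    C,m=views[0];v,u=np.nonzero(m);p=plane(C,[u.mean(),v.mean()],z0+L[2]*.6)
    def cost(q):
        s=0
        for C,m in views:
            h=np.zeros(m.shape,np.uint8);k=cv2.convexHull(proj(C,box(*q,L,z0)).astype(np.float32))
            cv2.fillConvexPoly(h,np.round(k*16).astype(np.int32),1,cv2.LINE_8,4)
            s+=1-(h.astype(bool)&m).sum()/max(1,(h.astype(bool)|m).sum())
        return s/len(views)
    b=None
    for a in np.arange(tries)*180/tries:
        q=[p[0],p[1],a]
        r=minimize(cost,q,method="Nelder-Mead",options=dict(initial_simplex=np.array([q,[q[0]+8,q[1],a],[q[0],q[1]+8,a],[q[0],q[1],a+12]]),maxiter=120))
        if b is None or r.fun<b.fun:b=r
    return np.round([*b.x,1-b.fun],3)
DIM={"pack_0":(44,86,21),"plate_9":(44,87,9),"plate_15":(44,87,15),"plate_21":(44,87,21),"plate_36":(44,87,36)}
E
python3 - <<'E'
from h import *
for n in("scene","side"):
    grab_frame(n);C=cam(n)
    for l in("pack_0","plate_9","plate_15","plate_21","plate_36","disc","marker","pin","cradle"):
        for d in masks_of(n,l)[:4]:
            m=d["pixels"];px=sharepx(d["position"])
            print(n,l,round(d["p"],2),px.round(),m.sum(),plane(C,px,0).round()[:2], fit([(C,m)],DIM[l]) if l in DIM and d["p"]>.3 else "")
    for l in ("cradle","pin_axis","pin","pin_tip","pin_shoulder"):
        for d in spot_point(n,l)[:1]: print(n,l,d["p"],sharepx(d["position"]),[plane(C,sharepx(d["position"]),z).round(1) for z in (0,111)])
E
```

```text
scene pack_0 0.88 [242. 318.] 805 [432. 177.] [420.205 185.459  21.876   0.891]
scene pack_0 0.6 [194. 353.] 914 [436. 308.] [429.366 306.697 196.736   0.886]
scene pack_0 0.49 [372. 169.] 630 [ 573. -425.] [ 571.366 -413.964  -14.86     0.864]
scene plate_9 0.96 [409. 197.] 538 [ 423. -405.] [ 424.807 -402.065  177.81     0.895]
scene plate_9 0.81 [339. 194.] 447 [ 565. -277.] [ 568.198 -271.89    15.824    0.984]
scene plate_9 0.61 [376. 214.] 453 [ 441. -290.] [ 4.34974e+02 -2.80543e+02  4.17000e-01  9.21000e-01]
scene plate_9 0.61 [372. 170.] 642 [ 568. -421.] [ 573.993 -417.707  165.057    0.673]
scene plate_15 0.96 [409. 197.] 538 [ 423. -405.] [ 423.989 -400.685   -1.675    0.951]
scene plate_15 0.81 [339. 194.] 447 [ 565. -277.] [ 565.823 -270.018   14.699    0.905]
scene plate_15 0.61 [376. 214.] 453 [ 441. -290.] [ 434.226 -277.079    5.181    0.825]
scene plate_15 0.61 [372. 170.] 642 [ 568. -421.] [ 571.73  -414.369  169.062    0.766]
scene plate_21 0.96 [409. 197.] 538 [ 423. -405.] [ 421.794 -397.933   -2.474    0.934]
scene plate_21 0.81 [339. 194.] 447 [ 565. -277.] [
[... 2631 characters left out ...]
] 108 [ 517. -349.] 
side marker 0.73 [366. 380.] 429 [277. 287.] 
side marker 0.61 [271. 245.] 236 [ 612. -215.] 
side pin 0.56 [268. 242.] 221 [ 623. -230.] 
side cradle 0.88 [262. 275.] 2516 [593. -50.] 
side cradle 0.74 [262.016 286.416] [array([576.9,   3.6,   0. ]), array([527.7, 159.1, 111. ])]
side pin_axis 0.58 [260.608 245.376] [array([ 640.4, -204.2,    0. ]), array([581.8, -17.9, 111. ])]
side pin 0.8 [279.808 233.52 ] [array([ 602.5, -287.9,    0. ]), array([549.5, -89.2, 111. ])]
side pin_tip 0.71 [243.392 261.984] [array([ 661.6, -103.6,    0. ]), array([599.9,  67.8, 111. ])]
side pin_shoulder 0.63 [366.208 382.896] [array([275.8, 294.7,   0. ]), array([271.3, 407.1, 111. ])]
```

```bash
cat > mv.py <<'E'
"""go(*waypoints): each (x,y,z,yaw) ; prints the rows for one call each, tracks the commanded pose in pose.json"""
import json,numpy as np
from scipy.spatial.transform import Rotation as R
def load(): return json.load(open("pose.json"))
def ori(yaw): return R.from_euler('xyz',[180,0,yaw],degrees=True)
def go(*ws):
    p=load()
    for w in ws:
        R0=ori(p[3]);d=R0.inv().apply(np.array(w[:3])-p[:3])/200
        tw=-((w[3]-p[3]+180)%360-180)/180
        d=d.round(4);tw=round(tw,4)
        n=max(np.ceil(np.linalg.norm(d)*200/62.5),np.ceil(abs(tw)*180/10.7))
        print(d.tolist(),"twist z",tw,"rows>=",int(n), "TOO FAR" if abs(d).max()>1 else "")
        p=[*(np.array(p[:3])+R0.apply(d*200)),p[3]-tw*180]
    json.dump([float(v) for v in p],open("pose.json","w"))
E
echo "[240.997,-576.693,231.317,22.686]" > pose.json
python3 -c "
from mv import *
go((240+100,-576+160,240,70),(450,-240,240,70),(552,-97,235,70))"
```

```text
[0.7666, -0.5504, -0.0434] twist z -0.2629 rows>= 5 
[1.015, 0.216, -0.0] twist z 0.0 rows>= 4 TOO FAR
[0.8463, 0.2348, 0.025] twist z 0.0 rows>= 3
```

carry_out --motion '[{"xyz":[0.7666,-0.5504,-0.0434],"twist":[0,0,-0.2629]},{"xyz":[0.7666,-0.5504,-0.0434],"twist":[0,0,-0.2629]},{"xyz":[0.7666,-0.5504,-0.0434],"twist":[0,0,-0.2629]},{"xyz":[0.7666,-0.5504,-0.0434],"twist":[0,0,-0.2629]},{"xyz":[0.7666,-0.5504,-0.0434],"twist":[0,0,-0.2629]},{"xyz":[0.7666,-0.5504,-0.0434],"twist":[0,0,-0.2629]}]' --grip 0

```text
time: 2.35
ee_pos: [340.0, -416.0, 240.0]
orientation: [180.0, -0.0, 69.9]
ft_force: [-0.6, 0.1, 0.8]
grip_width: 0.999
grasp_force: 0.0
```

carry_out --motion '[{"xyz":[0.98,0.216,0],"twist":[0,0,0]},{"xyz":[0.98,0.216,0],"twist":[0,0,0]},{"xyz":[0.98,0.216,0],"twist":[0,0,0]},{"xyz":[0.98,0.216,0],"twist":[0,0,0]}]'

```text
time: 2.85
ee_pos: [450.7, -241.8, 240.5]
orientation: [179.9, -0.2, 70.4]
ft_force: [0.3, 0.3, -0.1]
grip_width: 1.004
grasp_force: 0.0
```

carry_out --motion '[{"xyz":[0.8813,0.2348,0.025],"twist":[0,0,0]},{"xyz":[0.8813,0.2348,0.025],"twist":[0,0,0]},{"xyz":[0.8813,0.2348,0.025],"twist":[0,0,0]},{"xyz":[0.8813,0.2348,0.025],"twist":[0,0,0]},{"xyz":[0.8813,0.2348,0.025],"twist":[0,0,0]},{"xyz":[0.8813,0.2348,0.025],"twist":[0,0,0]}]'

```text
time: 3.6
ee_pos: [551.0, -99.6, 234.8]
orientation: [-180.0, 0.1, 69.8]
ft_force: [0.7, 0.2, -0.1]
grip_width: 1.001
grasp_force: 0.0
```

```bash
python3 - <<'E'
from h import *
st=observe();print(st["time"],st["ee_pos"],st["orientation"],open("pose.json").read())
im=grab_frame("wrist");cv2.imwrite("pics/w1.png",im);C=cam("wrist",st)
for l in("cradle","pin_axis","pin","pin_tip","pin_shoulder"):
    for d in spot_point("wrist",l)[:2]:
        px=sharepx(d["position"]);print(l,round(d["p"],2),px,plane(C,px,0 if l=="cradle" else 108).round(1))
E
```

```text
3.6 [551.04411324 -99.64069511 234.81988778] [-1.79972432e+02  1.07401020e-01  6.97682859e+01] [551.9978371961272, -96.99403613955565, 234.99699999999999, 70.00800000000001]
cradle 0.58 [315.392 107.712] [582.1 -12.    0. ]
pin_axis 0.62 [317.12   91.104] [584.5  -9.5 108. ]
pin 0.61 [323.072 238.704] [ 553.7 -105.3  108. ]
pin_shoulder 0.72 [322.304 204.096] [562.  -81.1 108. ]
```

View pics/w1.png

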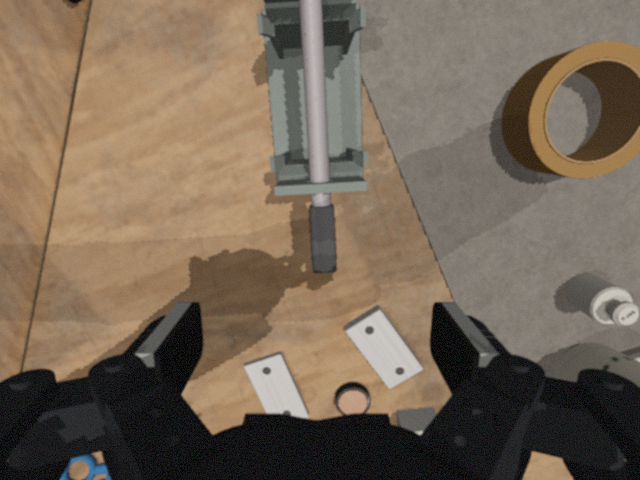

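```bash
python3 - <<'E'
from h import *
st=observe();print(st["ee_pos"],st["orientation"]);st["ee_pos"]=np.array([551.5,-98.5,234.9]);st["orientation"]=np.array([180,0,69.9])
C=cam("wrist",st)
f=lambda px,z:plane(C,px,z)
a,b,c=f((324,268),112),f((321,207),112),f((312,3),108)
print(a,b,c); ang=lambda d:np.degrees(np.arctan2(-d[0],d[1]))
print("yaw handle",ang(b-a),"shaft",ang(c-b))
e=f((367,185),128)-f((275,192),128);print("cheek near",np.degrees(np.arctan2(e[1],e[0])),np.linalg.norm(e),(f((367,185),128)+f((275,192),128))/2)
# slots/base edges at long sides
for p,q,z in [((270,80),(277,165),6),((361,60),(363,155),6)]:
    print(ang(f(p,z)-f(q,z)))
m=masks_of("wrist","pin")
for d in m[:2]:
    v,u=np.nonzero(d["pixels"]);print(d["p"],len(u),[(r,round(u[v==r].mean(),1)) for r in (5,60,120,170,215,240,265) if (v==r).any()])
E
```

```text
[551.87057246 -97.6389359  235.0671727 ] [1.79990062e+02 9.05628592e-03 6.99400481e+01]
[ 547.68422462 -124.19845327  112.        ] [561.11185986 -80.75317116 112.        ] [599.32840118  40.76915066 108.        ]
yaw handle -17.174812365459896 shaft -17.457405391938494
cheek near -15.812971115323355 60.19664303980409 [566.0030537  -66.47678409 128.        ]
-16.980773158044258
-16.94878629049845
0.97 5896 [(5, np.float64(310.5)), (60, np.float64(313.5)), (120, np.float64(317.0)), (170, np.float64(320.0)), (215, np.float64(321.5)), (240, np.float64(323.5)), (265, np.float64(324.5))]
```

```bash
python3 -c "
from mv import *
go((554,-103,160,72.8),(554,-103,104,72.8))"
```

```text
[-0.0248, 0.0197, 0.375] twist z -0.0155 rows>= 2 
[0.0, -0.0, 0.28] twist z -0.0 rows>= 1
```

carry_out --motion '[{"xyz":[-0.0248,0.0197,0.375],"twist":[0,0,-0.0155]},{"xyz":[-0.0248,0.0197,0.375],"twist":[0,0,-0.0155]},{"xyz":[-0.0248,0.0197,0.375],"twist":[0,0,-0.0155]},{"xyz":[-0.0248,0.0197,0.375],"twist":[0,0,-0.0155]}]' --grip 0.4

```text
time: 4.45
ee_pos: [555.4, -102.8, 161.7]
orientation: [179.8, -0.0, 72.8]
ft_force: [-0.2, 0.1, 0.4]
grip_width: 0.6
grasp_force: 0.0
```

carry_out --motion '[{"xyz":[0,0,0.1],"twist":[0,0,0]},{"xyz":[0,0,0.2],"twist":[0,0,0]},{"xyz":[0,0,0.28],"twist":[0,0,0]},{"xyz":[0,0,0.28],"twist":[0,0,0]},{"xyz":[0,0,0.28],"twist":[0,0,0]},{"xyz":[0,0,0.28],"twist":[0,0,0]}]'

```text
time: 5.2
ee_pos: [554.7, -103.1, 104.8]
orientation: [179.9, -0.0, 72.8]
ft_force: [0.5, 0.2, -0.1]
grip_width: 0.596
grasp_force: 0.0
```

carry_out --motion '[{"xyz":[0,0,0],"twist":[0,0,0]},{"xyz":[0,0,0],"twist":[0,0,0]},{"xyz":[0,0,0],"twist":[0,0,0]},{"xyz":[0,0,0],"twist":[0,0,0]},{"xyz":[0,0,0],"twist":[0,0,0]},{"xyz":[0,0,0],"twist":[0,0,0]},{"xyz":[0,0,0],"twist":[0,0,0]},{"xyz":[0,0,0],"twist":[0,0,0]}]' --grip 1 --grip_force 60

```text
time: 6.2
ee_pos: [554.3, -103.2, 104.1]
orientation: [180.0, 0.0, 72.8]
ft_force: [-0.6, -0.7, 4.5]
grip_width: 0.191
grasp_force: 61.0
```

```bash
python3 - <<'E'
from h import *
st=observe();print(st)
im=grab_frame("wrist");cv2.imwrite("pics/w2.png",im)
E
```

```text
{'time': 6.2, 'joint_positions': array([ 16.0252261 ,  46.04958749, -17.34009884, 106.28160275,
        24.41882902,  31.29659266, -34.61714817]), 'joint_velocities': array([-0.0865396 ,  0.05153293, -0.05285804,  0.05436165,  0.02242322,
       -0.10531757, -0.07561699]), 'joint_torque': array([-4.92758118e-01, -5.00315988e+01, -3.03070106e+00, -8.79530668e+00,
       -8.68435577e-02,  5.87724592e-02,  1.84854877e-02]), 'ee_pos': array([ 554.31052188, -103.17623185,  104.12186145]), 'orientation': array([1.79964870e+02, 2.28327572e-03, 7.27811119e+01]), 'ft_force': array([-0.61024617, -0.72520309,  4.47656611]), 'ft_torque': array([-0.09638375, -0.08896996, -0.0353738 ]), 'grasp_force': 60.984792709350586, 'grip_width': 0.19064670108996848}
```

View pics/w2.png

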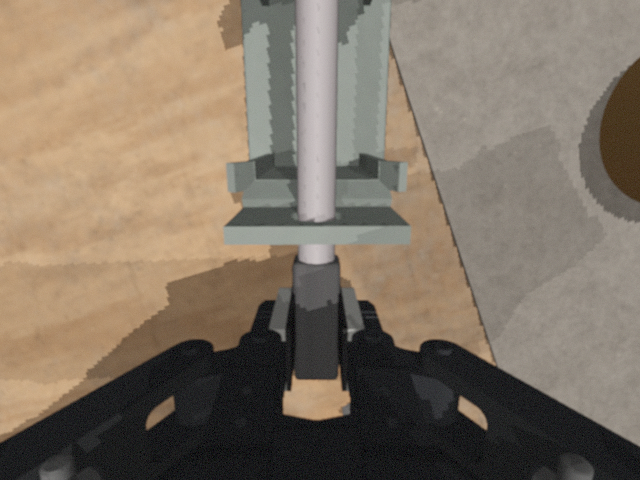

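carry_out --motion '[{"xyz":[0,0,-0.015],"twist":[0,0,0]},{"xyz":[-0.1,0,-0.015],"twist":[0,0,0]},{"xyz":[-0.25,0,-0.015],"twist":[0,0,0]},{"xyz":[-0.4,0,-0.015],"twist":[0,0,0]},{"xyz":[-0.55,0,-0.015],"twist":[0,0,0]},{"xyz":[-0.7,0,-0.015],"twist":[0,0,0]},{"xyz":[-0.8,0,-0.015],"twist":[0,0,0]},{"xyz":[-0.8,0,-0.015],"twist":[0,0,0]},{"xyz":[-0.8,0,-0.015],"twist":[0,0,0]}]'

```text
time: 7.38
ee_pos: [507.0, -254.2, 106.8]
orientation: [-180.0, -0.1, 72.9]
ft_force: [0.7, 0.1, -0.9]
grip_width: 0.184
grasp_force: 63.9
```

carry_out --motion '[{"xyz":[0,-0.2,0],"twist":[0,0,0]},{"xyz":[0,-0.4,0],"twist":[0,0,0]},{"xyz":[0,-0.5,0],"twist":[0,0,0]},{"xyz":[0.1,-0.5,0],"twist":[0,0,0]},{"xyz":[0.3,-0.5,0],"twist":[0,0,0]},{"xyz":[0.45,-0.5,0],"twist":[0,0,0]},{"xyz":[0.45,-0.5,0.2],"twist":[0,0,0]},{"xyz":[0.45,-0.5,0.4],"twist":[0,0,0]},{"xyz":[0.45,-0.5,0.48],"twist":[0,0,0]},{"xyz":[0.45,-0.5,0.48],"twist":[0,0,0]},{"xyz":[0.45,-0.5,0.48],"twist":[0,0,0]}]'

```text
time: 8.75
ee_pos: [438.3, -138.5, 10.8]
orientation: [-180.0, -0.1, 73.0]
ft_force: [0.3, -0.2, -2.0]
grip_width: 0.19
grasp_force: 63.9
```

```bash
python3 - <<'E'
from h import *
st=observe();print(st["time"],st["ee_pos"],st["orientation"],st["ft_force"],st["ft_torque"],st["grip_width"],st["grasp_force"])
grab_frame("wrist");C=cam("wrist",st)
for d in masks_of("wrist","pin")[:1]:
    v,u=np.nonzero(d["pixels"]);print(d["p"],len(u),v.min(),v.max(),[(r,round(u[v==r].mean(),1),(v==r).sum()) for r in (5,60,120,170,215,240,265,300,350) if (v==r).any()])
grab_frame("side");C=cam("side")
for l in ("pin","pin_tip","pin_shoulder"):
    for d in spot_point("side",l)[:1]: px=sharepx(d["position"]);print(l,d["p"],px,plane(C,px,10))
E
```

```text
8.75 [ 438.29518584 -138.50954087   10.75385433] [-1.79981525e+02 -7.33986074e-02  7.29718556e+01] [ 0.33217971 -0.22350939 -1.95654804] [-0.12203602  0.02414488 -0.00692247] 0.19030160566847185 63.8666045665741
0.76 15737 0 379 [(5, np.float64(316.0), np.int64(45)), (60, np.float64(316.5), np.int64(42)), (120, np.float64(316.5), np.int64(40)), (170, np.float64(316.0), np.int64(39)), (215, np.float64(316.5), np.int64(38)), (240, np.float64(316.0), np.int64(37)), (265, np.float64(316.5), np.int64(48)), (300, np.float64(316.5), np.int64(42)), (350, np.float64(317.0), np.int64(43))]
pin 0.65 [323.904 258.096] [ 439.64885543 -152.61197915   10.        ]
pin_tip 0.6 [294.528 292.992] [483.82908669  30.1689774   10.        ]
pin_shoulder 0.45 [264.192 242.304] [ 629.77243706 -207.30035225   10.        ]
```

carry_out --motion '[{"xyz":[0,0,0.015],"twist":[0,0,0]},{"xyz":[0,0,0.025],"twist":[0,0,0]},{"xyz":[0,0,0.03],"twist":[0,0,0]},{"xyz":[0,0,0.03],"twist":[0,0,0]},{"xyz":[0,0,0.03],"twist":[0,0,0]}]'

```text
time: 9.68
ee_pos: [437.9, -140.4, 5.1]
orientation: [180.0, 0.0, 72.8]
ft_force: [0.9, 0.4, -1.7]
grip_width: 0.184
grasp_force: 63.9
```

carry_out --motion '[{"xyz":[0,0,0.006],"twist":[0,0,0]},{"xyz":[0,0,0.01],"twist":[0,0,0]},{"xyz":[0,0,0.01],"twist":[0,0,0]},{"xyz":[0,0,0.01],"twist":[0,0,0]}]'

```text
time: 10.18
ee_pos: [438.0, -140.4, 3.6]
orientation: [179.9, 0.0, 72.8]
ft_force: [-0.5, -0.6, 6.6]
grip_width: 0.186
grasp_force: 64.7
```

carry_out --motion '[{"xyz":[0,0,0],"twist":[0,0,0]},{"xyz":[0,0,0],"twist":[0,0,0]},{"xyz":[0,0,0],"twist":[0,0,0]},{"xyz":[0,0,0],"twist":[0,0,0]}]' --grip 0.4

```text
time: 10.68
ee_pos: [437.8, -140.3, 2.9]
orientation: [-180.0, 0.0, 72.8]
ft_force: [-0.2, -0.3, -0.3]
grip_width: 0.597
grasp_force: 0.0
```

```bash
python3 -c "
from mv import *
p=load();p=[*(np.array(p[:3])+ori(p[3]).apply([-70,-100,101])),p[3]];json.dump(p,open('pose.json','w'));json.dump(p,open('lay.json','w'));print(p)
go((p[0],p[1],160,p[3]),(430,40,160,90),(420,183,140,110))"
```

```text
[np.float64(437.77594351326326), np.float64(-140.29681397850146), np.float64(2.9969999999999715), 72.79800000000002]
[0.0, 0.0, -0.785] twist z -0.0 rows>= 3 
[0.8497, -0.3037, -0.0] twist z -0.0956 rows>= 3 
[0.715, -0.05, 0.1] twist z -0.1111 rows>= 3
```

carry_out --motion '[{"xyz":[0,0,-0.1],"twist":[0,0,0]},{"xyz":[0,0,-0.4],"twist":[0,0,0]},{"xyz":[0,0,-0.785],"twist":[0,0,0]},{"xyz":[0,0,-0.785],"twist":[0,0,0]},{"xyz":[0,0,-0.785],"twist":[0,0,0]}]' --grip 0

```text
time: 11.3
ee_pos: [438.3, -140.9, 160.9]
orientation: [179.9, 0.0, 72.7]
ft_force: [0.6, 0.3, -0.0]
grip_width: 0.999
grasp_force: 0.0
```

carry_out --motion '[{"xyz":[0.8497,-0.3037,0],"twist":[0,0,-0.0956]},{"xyz":[0.8497,-0.3037,0],"twist":[0,0,-0.0956]},{"xyz":[0.8497,-0.3037,0],"twist":[0,0,-0.0956]},{"xyz":[0.8497,-0.3037,0],"twist":[0,0,-0.0956]}]'

```text
time: 11.8
ee_pos: [429.6, 45.6, 159.3]
orientation: [-180.0, -0.2, 90.6]
ft_force: [-0.4, -0.7, 0.8]
grip_width: 0.999
grasp_force: 0.0
```

carry_out --motion '[{"xyz":[0.715,-0.05,0.1],"twist":[0,0,-0.1111]},{"xyz":[0.715,-0.05,0.1],"twist":[0,0,-0.1111]},{"xyz":[0.715,-0.05,0.1],"twist":[0,0,-0.1111]},{"xyz":[0.715,-0.05,0.1],"twist":[0,0,-0.1111]},{"xyz":[0.715,-0.05,0.1],"twist":[0,0,-0.1111]},{"xyz":[0.715,-0.05,0.1],"twist":[0,0,-0.1111]},{"xyz":[0.715,-0.05,0.1],"twist":[0,0,-0.1111]},{"xyz":[0.715,-0.05,0.1],"twist":[0,0,-0.1111]}]'

```text
time: 12.8
ee_pos: [420.3, 182.4, 140.0]
orientation: [180.0, 0.0, 109.9]
ft_force: [-0.8, 0.6, 0.9]
grip_width: 1.001
grasp_force: 0.0
```

```bash
python3 - <<'E'
from h import *
from mv import load
st=observe();print(st["time"],st["ee_pos"],st["orientation"],load())
im=grab_frame("wrist");C=cam("wrist",st);cv2.imwrite("pics/w3.png",im)
for d in masks_of("wrist","pack_0"):
    print(d["p"],d["pixels"].sum(),sharepx(d["position"]),fit([(C,d["pixels"])],DIM["pack_0"]))
grab_frame("scene");C=cam("scene")
for l in ("pin","pin_tip"):
    for d in spot_point("scene",l)[:1]: print(l,d["p"],plane(C,sharepx(d["position"]),7))
E
```

```text
12.8 [420.27942694 182.41464891 140.0449843 ] [1.79990758e+02 1.85422881e-02 1.09942384e+02] [419.9962806601206, 183.0037210071978, 139.99699999999996, 110.00400000000002]
0.77 6969 [317.376 226.896] [421.897 184.404  18.753   0.913]
0.67 9237 [395.008  64.992] [428.222 307.623  15.334   0.941]
pin 0.8 [ 440.3038394  -141.37404025    7.        ]
pin_tip 0.66 [484.17027121  16.32122001   7.        ]
```

View pics/w3.png

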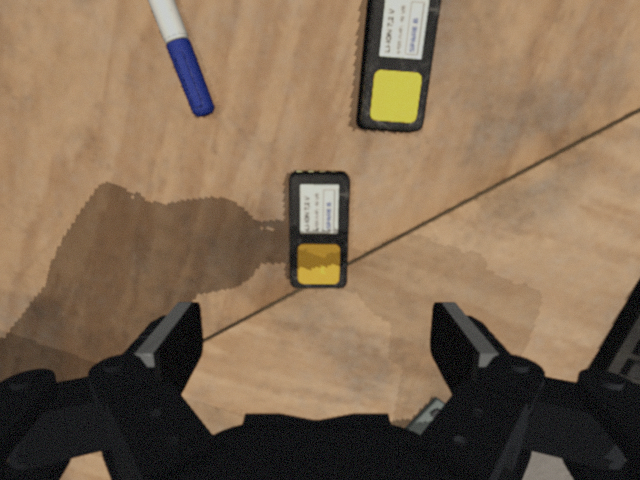

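```bash
python3 -c "
from mv import *
go((422,184.5,60,108.8),(422,184.5,5,108.8))"
```

```text
[0.0036, 0.012, 0.4] twist z 0.0067 rows>= 2 
[0.0, -0.0, 0.275] twist z -0.0 rows>= 1
```

carry_out --motion '[{"xyz":[0.0036,0.012,0.4],"twist":[0,0,0.0067]},{"xyz":[0.0036,0.012,0.4],"twist":[0,0,0.0067]},{"xyz":[0.0036,0.012,0.55],"twist":[0,0,0.0067]},{"xyz":[0.0036,0.012,0.675],"twist":[0,0,0.0067]},{"xyz":[0.0036,0.012,0.675],"twist":[0,0,0.0067]},{"xyz":[0.0036,0.012,0.675],"twist":[0,0,0.0067]}]'

```text
time: 13.8
ee_pos: [422.3, 184.8, 5.6]
orientation: [180.0, -0.0, 108.8]
ft_force: [-0.5, -0.4, 0.7]
grip_width: 1.001
grasp_force: 0.0
```

carry_out --motion '[{"xyz":[0,0,0],"twist":[0,0,0]},{"xyz":[0,0,0],"twist":[0,0,0]},{"xyz":[0,0,0],"twist":[0,0,0]},{"xyz":[0,0,0],"twist":[0,0,0]},{"xyz":[0,0,0],"twist":[0,0,0]},{"xyz":[0,0,0],"twist":[0,0,0]}]' --grip 1 --grip_force 60

```text
time: 14.55
ee_pos: [422.4, 184.5, 5.8]
orientation: [179.9, 0.0, 108.8]
ft_force: [-0.3, -0.6, 7.3]
grip_width: 0.495
grasp_force: 61.2
```

carry_out --motion '[{"xyz":[0,0,-0.1],"twist":[0,0,0]},{"xyz":[0,0,-0.4],"twist":[0,0,0]},{"xyz":[0,0,-0.775],"twist":[0,0,0]},{"xyz":[0,0,-0.775],"twist":[0,0,0]},{"xyz":[0,0,-0.775],"twist":[0,0,0]},{"xyz":[0,0,-0.775],"twist":[0,0,0]}]'

```text
time: 15.3
ee_pos: [421.5, 183.6, 159.0]
orientation: [-179.9, 0.1, 108.8]
ft_force: [-0.2, -0.9, -2.0]
grip_width: 0.5
grasp_force: 62.1
```

```bash
python3 - <<'E'
from h import *
st=observe();print(st["time"],st["ee_pos"],st["grip_width"]*85,st["grasp_force"])
im=grab_frame("wrist");cv2.imwrite("pics/w4.png",im)
import json
from mv import *
p=load();p[2]=160;json.dump(p,open('pose.json','w'))
# cradle centre estimate from near cheek
C0=np.array([566-.4,-66.5-1.1])+63.5*np.array([.2957,.9553]);print(C0)
E
```

```text
15.3 [421.54024339 183.64672962 159.02822847] 42.52424682897709 62.117332220077515
[584.37695  -6.93845]
```

View pics/w4.png

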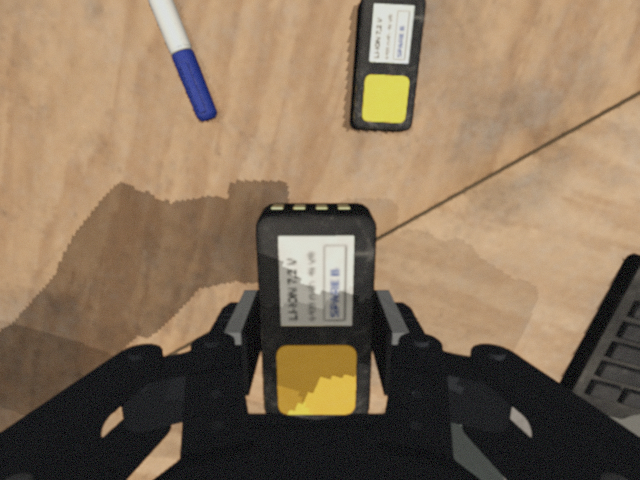

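```bash
python3 - <<'E'
from h import *
st=observe()
C=cam("wrist",st);m=masks_of("wrist","pack_0");print([(d["p"],sharepx(d["position"])) for d in m])
T=cam("wrist",dict(ee_pos=np.zeros(3),orientation=np.zeros(3)))
print("pack top far edge in tool x:",plane(T,(317,212),-16),plane(T,(317,417),-16),"corner sides",plane(T,(258,260),-16),plane(T,(376,260),-16))
C2=cam("wrist",dict(ee_pos=np.array([554.15,-103.1,104.1]),orientation=np.array([180,0,72.8])))
for px,o in (((317.5,243.5),-63.5),((317.5,225),-57.5)):
    q=plane(C2,px,128);u=np.array([.2957,.9553]);print(q,"centre",q[:2]-o*u)
E
```

```text
[(0.89, array([314.368, 306.288])), (0.63, array([383.872,  66.48 ]))]
pack top far edge in tool x: [ 4.35909279e+01  9.37651297e-03 -1.60000000e+01] [-3.82007118e+01 -1.75128557e-02 -1.60000000e+01] corner sides [ 26.61879537 -20.55930431 -16.        ] [ 26.57907587  20.56775465 -16.        ]
[564.58164539 -69.90712485 128.        ] centre [583.35859539  -9.24557485]
[566.39240163 -64.05670847 128.        ] centre [583.39515163  -9.12695847]
```

```bash
python3 -c "
from mv import *
go((500,85,160,90),(582.8,-11.3,160,72.8))"
```

```text
[-0.5966, 0.2089, 0.0] twist z 0.1044 rows>= 3 
[-0.4816, 0.4139, 0.0] twist z 0.0956 rows>= 3
```

carry_out --motion '[{"xyz":[-0.3,0.1,0],"twist":[0,0,0.05]},{"xyz":[-0.5966,0.2089,0],"twist":[0,0,0.1044]},{"xyz":[-0.5966,0.2089,0],"twist":[0,0,0.1044]},{"xyz":[-0.5966,0.2089,0],"twist":[0,0,0.1044]}]'

```text
time: 15.9
ee_pos: [499.3, 85.2, 159.0]
orientation: [-179.9, -0.0, 90.0]
ft_force: [-0.1, 0.7, -1.3]
grip_width: 0.493
grasp_force: 62.1
```

carry_out --motion '[{"xyz":[-0.24,0.2,0],"twist":[0,0,0.05]},{"xyz":[-0.4816,0.4139,0],"twist":[0,0,0.0956]},{"xyz":[-0.4816,0.4139,0],"twist":[0,0,0.0956]},{"xyz":[-0.4816,0.4139,0],"twist":[0,0,0.0956]},{"xyz":[-0.4816,0.4139,0],"twist":[0,0,0.0956]},{"xyz":[-0.4816,0.4139,0],"twist":[0,0,0.0956]},{"xyz":[-0.4816,0.4139,0],"twist":[0,0,0.0956]},{"xyz":[-0.4816,0.4139,0],"twist":[0,0,0.0956]},{"xyz":[-0.4816,0.4139,0],"twist":[0,0,0.0956]}]'

```text
time: 17.02
ee_pos: [582.8, -11.3, 160.0]
orientation: [180.0, 0.0, 72.8]
ft_force: [-0.3, 0.3, -2.6]
grip_width: 0.491
grasp_force: 62.1
```

```bash
python3 - <<'E'
from h import *
st=observe();print(st["time"],st["ee_pos"],st["orientation"],st["grip_width"]*85,st["grasp_force"])
im=grab_frame("wrist");cv2.imwrite("pics/w5.png",im)
E
```

```text
17.025 [582.83975893 -11.34698577 159.99041291] [1.79995801e+02 4.49559549e-03 7.27933700e+01] 41.777071142330506 62.10442900657654
```

View pics/w5.png

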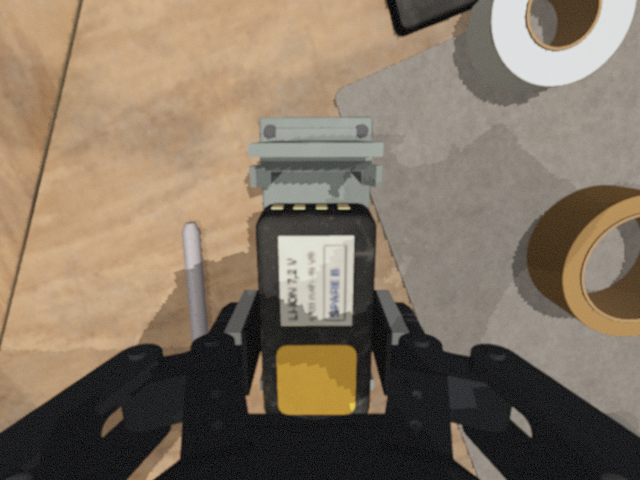

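```bash
python3 - <<'E'
from h import *
C=cam("wrist",observe());u=np.array([.2957,.9553])
for px,o,z in (((316,142),63.5,128),((316,158),57.5,128),((316,117),80,6)):
    q=plane(C,px,z)[:2]-o*u;r=q-[582.84,-11.35];print(q,"along",r@u,"lat",r@[.9553,-.2957])
E
```

```text
[582.9424887  -9.3613856] along 1.930029244212486 lat -0.4901258206432201
[582.66787907 -10.22006603] along 1.0285297622410223 lat -0.49854860337585555
[582.81334608  -9.7617246 ] along 1.5093979277015401 lat -0.495115525879821
```

carry_out --motion '[{"xyz":[0,0,0.15],"twist":[0,0,0]},{"xyz":[0,0,0.3],"twist":[0,0,0]},{"xyz":[0,0,0.4],"twist":[0,0,0]},{"xyz":[0,0,0.5],"twist":[0,0,0]},{"xyz":[0,0,0.5],"twist":[0,0,0]}]'

```text
time: 17.7
ee_pos: [581.9, -11.6, 58.6]
orientation: [-179.9, 0.1, 72.8]
ft_force: [0.3, 0.2, -1.0]
grip_width: 0.497
grasp_force: 62.0
```

carry_out --motion '[{"xyz":[0,0,0.06],"twist":[0,0,0]},{"xyz":[0,0,0.12],"twist":[0,0,0]},{"xyz":[0,0,0.17],"twist":[0,0,0]},{"xyz":[0,0,0.17],"twist":[0,0,0]},{"xyz":[0,0,0.17],"twist":[0,0,0]}]'

```text
time: 18.32
ee_pos: [583.1, -11.2, 26.1]
orientation: [180.0, -0.0, 72.8]
ft_force: [-0.6, 0.5, -2.2]
grip_width: 0.5
grasp_force: 62.1
```

carry_out --motion '[{"xyz":[0,0,0],"twist":[0,0,0]},{"xyz":[0,0,0],"twist":[0,0,0]},{"xyz":[0,0,0],"twist":[0,0,0]},{"xyz":[0,0,0],"twist":[0,0,0]},{"xyz":[0,0,-0.3],"twist":[0,0,0]},{"xyz":[0,0,-0.6],"twist":[0,0,0]},{"xyz":[0,0,-0.67],"twist":[0,0,0]},{"xyz":[0,0,-0.67],"twist":[0,0,0]},{"xyz":[0,0,-0.67],"twist":[0,0,0]}]' --grip 0.2

```text
time: 19.45
ee_pos: [581.6, -11.9, 158.2]
orientation: [-179.8, 0.1, 72.8]
ft_force: [0.4, -1.3, -0.2]
grip_width: 0.799
grasp_force: 0.0
```

```bash
python3 - <<'E'
from h import *
from mv import *
p=load();p[2]=160;json.dump(p,open('pose.json','w'))
st=observe();print(st["time"],st["ee_pos"])
im=grab_frame("wrist");cv2.imwrite("pics/w6.png",im);C=cam("wrist",st)
for d in masks_of("wrist","pack_0"): print(d["p"],sharepx(d["position"]),d["pixels"].sum(), fit([(C,d["pixels"])],DIM["pack_0"],6) if d["pixels"].sum()>4000 else "")
grab_frame("scene");C=cam("scene")
for d in masks_of("scene","pack_0"): print(d["p"],sharepx(d["position"]),d["pixels"].sum(), fit([(C,d["pixels"])],DIM["pack_0"],0))
go((500,120,160,90),(430,290,150,105.5))
E
```

```text
19.45 [581.59511534 -11.89964522 158.2275752 ]
0.84 [320.128 226.08 ] 6471 [582.458 -11.565 -18.422   0.92 ]
0.97 [196.928 353.616] 996 [429.274 306.779  16.734   0.956]
0.8 [262.4   233.808] 490 [585.884 -21.449 159.722   0.713]
[0.5047, -0.5896, -0.0] twist z -0.0956 rows>= 3 
[0.8501, -0.3499, 0.05] twist z -0.0861 rows>= 3
```

View pics/w6.png

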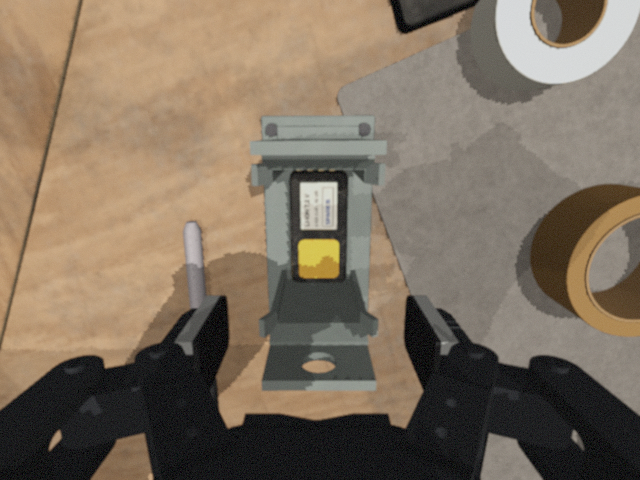

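carry_out --motion '[{"xyz":[0.5047,-0.5896,0],"twist":[0,0,-0.0956]},{"xyz":[0.5047,-0.5896,0],"twist":[0,0,-0.0956]},{"xyz":[0.5047,-0.5896,0],"twist":[0,0,-0.0956]},{"xyz":[0.5047,-0.5896,0],"twist":[0,0,-0.0956]}]' --grip 0

```text
time: 20.15
ee_pos: [498.5, 122.9, 159.9]
orientation: [-179.9, -0.1, 90.3]
ft_force: [0.3, -1.4, 0.9]
grip_width: 0.996
grasp_force: 0.0
```

carry_out --motion '[{"xyz":[0.8501,-0.3499,0.05],"twist":[0,0,-0.0861]},{"xyz":[0.8501,-0.3499,0.05],"twist":[0,0,-0.0861]},{"xyz":[0.8501,-0.3499,0.05],"twist":[0,0,-0.0861]},{"xyz":[0.8501,-0.3499,0.05],"twist":[0,0,-0.0861]},{"xyz":[0.8501,-0.3499,0.05],"twist":[0,0,-0.0861]},{"xyz":[0.8501,-0.3499,0.05],"twist":[0,0,-0.0861]},{"xyz":[0.8501,-0.3499,0.05],"twist":[0,0,-0.0861]},{"xyz":[0.8501,-0.3499,0.05],"twist":[0,0,-0.0861]}]'

```text
time: 21.15
ee_pos: [430.6, 289.2, 149.9]
orientation: [180.0, 0.0, 105.4]
ft_force: [1.1, 0.2, 0.1]
grip_width: 1.001
grasp_force: 0.0
```

```bash
python3 - <<'E'
from h import *
from mv import *
st=observe();print(st["time"],st["ee_pos"],load())
im=grab_frame("wrist");cv2.imwrite("pics/w7.png",im);C=cam("wrist",st)
b=None
for d in masks_of("wrist","pack_0"):
    f=fit([(C,d["pixels"])],DIM["pack_0"]);print(d["p"],sharepx(d["position"]),d["pixels"].sum(),f)
    b=f if b is None else b
go((b[0],b[1],5,b[2]%180+90))
E
```

```text
21.15 [430.59805547 289.19088442 149.94536483] [430.00467117164624, 290.0085577814822, 149.99999999999997, 105.50400000000002]
0.81 [321.216 206.784] 6751 [429.738 307.313  14.382   0.912]
[0.0837, 0.0218, 0.725] twist z 0.0062 rows>= 3
```

carry_out --motion '[{"xyz":[0.0837,0.0218,0.3],"twist":[0,0,0.0062]},{"xyz":[0.0837,0.0218,0.5],"twist":[0,0,0.0062]},{"xyz":[0.0837,0.0218,0.65],"twist":[0,0,0.0062]},{"xyz":[0.0837,0.0218,0.725],"twist":[0,0,0.0062]},{"xyz":[0.0837,0.0218,0.725],"twist":[0,0,0.0062]},{"xyz":[0.0837,0.0218,0.725],"twist":[0,0,0.0062]}]'

```text
time: 22.0
ee_pos: [430.4, 307.9, 6.0]
orientation: [179.9, -0.1, 104.4]
ft_force: [-0.4, 0.5, 0.5]
grip_width: 0.997
grasp_force: 0.0
```

carry_out --motion '[{"xyz":[0,0,0],"twist":[0,0,0]},{"xyz":[0,0,0],"twist":[0,0,0]},{"xyz":[0,0,0],"twist":[0,0,0]},{"xyz":[0,0,0],"twist":[0,0,0]},{"xyz":[0,0,0],"twist":[0,0,0]},{"xyz":[0,0,0],"twist":[0,0,0]}]' --grip 1 --grip_force 60

```text
time: 22.75
ee_pos: [430.3, 307.5, 5.9]
orientation: [179.9, -0.0, 104.4]
ft_force: [-0.3, -1.9, 6.3]
grip_width: 0.496
grasp_force: 60.9
```

carry_out --motion '[{"xyz":[0,0,-0.1],"twist":[0,0,0]},{"xyz":[0,0,-0.4],"twist":[0,0,0]},{"xyz":[0,0,-0.775],"twist":[0,0,0]},{"xyz":[0,0,-0.775],"twist":[0,0,0]},{"xyz":[0,0,-0.775],"twist":[0,0,0]},{"xyz":[0,0,-0.775],"twist":[0,0,0]}]'

```text
time: 23.5
ee_pos: [429.2, 305.9, 158.2]
orientation: [-179.8, 0.1, 104.4]
ft_force: [-0.3, -0.8, -2.0]
grip_width: 0.497
grasp_force: 61.9
```

```bash
python3 - <<'E'
from h import *
from mv import *
p=load();p[2]+=155;json.dump(p,open('pose.json','w'))
st=observe();print(st["time"],st["ee_pos"],st["grip_width"]*85,st["grasp_force"])
grab_frame("wrist")
T=cam("wrist",dict(ee_pos=np.zeros(3),orientation=np.zeros(3)))
for d in masks_of("wrist","pack_0"):
    v,u=np.nonzero(d["pixels"]);print(d["p"],u.min(),u.max(),v.min(),v.max())
    print(plane(T,(317,v.min()+7),-16)[0],plane(T,(317,v.max()),-16)[0])
go((500,150,160,90),(582.8,-11.3,160,72.8))
E
```

```text
23.5 [429.15208955 305.932737   158.17172102] 42.23911692542875 61.90784454345703
0.88 254 375 201 417
44.93359120515221 -38.22065082865912
[-0.8492, 0.1449, -0.0] twist z 0.0799 rows>= 3 
[-0.8065, 0.4139, -0.0] twist z 0.0956 rows>= 3
```

carry_out --motion '[{"xyz":[-0.4,0.07,0],"twist":[0,0,0.04]},{"xyz":[-0.6,0.1,0],"twist":[0,0,0.06]},{"xyz":[-0.8492,0.1449,0],"twist":[0,0,0.0799]},{"xyz":[-0.8492,0.1449,0],"twist":[0,0,0.0799]},{"xyz":[-0.8492,0.1449,0],"twist":[0,0,0.0799]}]'

```text
time: 24.22
ee_pos: [499.5, 150.6, 159.2]
orientation: [-179.9, -0.0, 90.0]
ft_force: [-0.3, 0.8, -1.5]
grip_width: 0.497
grasp_force: 61.8
```

carry_out --motion '[{"xyz":[-0.3,0.15,0],"twist":[0,0,0.04]},{"xyz":[-0.6,0.3,0],"twist":[0,0,0.07]},{"xyz":[-0.811,0.4139,0],"twist":[0,0,0.0956]},{"xyz":[-0.811,0.4139,0],"twist":[0,0,0.0956]},{"xyz":[-0.811,0.4139,0],"twist":[0,0,0.0956]},{"xyz":[-0.811,0.4139,0],"twist":[0,0,0.0956]},{"xyz":[-0.811,0.4139,0],"twist":[0,0,0.0956]},{"xyz":[-0.811,0.4139,0],"twist":[0,0,0.0956]}]'

```text
time: 25.22
ee_pos: [582.7, -11.4, 160.1]
orientation: [-180.0, -0.0, 72.9]
ft_force: [-0.1, -0.3, -1.0]
grip_width: 0.492
grasp_force: 61.9
```

carry_out --motion '[{"xyz":[0,0,0.15],"twist":[0,0,0]},{"xyz":[0,0,0.3],"twist":[0,0,0]},{"xyz":[0,0,0.4],"twist":[0,0,0]},{"xyz":[0,0,0.5],"twist":[0,0,0]},{"xyz":[0,0,0.56],"twist":[0,0,0]},{"xyz":[0,0,0.6],"twist":[0,0,0]},{"xyz":[0,0,0.62],"twist":[0,0,0]},{"xyz":[0,0,0.62],"twist":[0,0,0]},{"xyz":[0,0,0.62],"twist":[0,0,0]}]'

```text
time: 26.35
ee_pos: [583.3, -12.2, 36.5]
orientation: [179.9, -0.0, 72.8]
ft_force: [-0.3, -0.2, -2.4]
grip_width: 0.499
grasp_force: 61.8
```

carry_out --motion '[{"xyz":[0,0,0.01],"twist":[0,0,0]},{"xyz":[0,0,0.015],"twist":[0,0,0]},{"xyz":[0,0,0.015],"twist":[0,0,0]},{"xyz":[0,0,0.015],"twist":[0,0,0]}]'

```text
time: 26.85
ee_pos: [582.9, -12.3, 33.0]
orientation: [180.0, 0.0, 72.8]
ft_force: [0.2, -0.6, -0.9]
grip_width: 0.498
grasp_force: 61.9
```

carry_out --motion '[{"xyz":[0,0,0],"twist":[0,0,0]},{"xyz":[0,0,0],"twist":[0,0,0]},{"xyz":[0,0,0],"twist":[0,0,0]},{"xyz":[0,0,0],"twist":[0,0,0]},{"xyz":[0,0,-0.3],"twist":[0,0,0]},{"xyz":[0,0,-0.6],"twist":[0,0,0]},{"xyz":[0,0,-0.835],"twist":[0,0,0]},{"xyz":[0,0,-0.835],"twist":[0,0,0]},{"xyz":[0,0,-0.835],"twist":[0,0,0]},{"xyz":[0,0,-0.835],"twist":[0,0,0]}]' --grip 0.2

```text
time: 28.1
ee_pos: [581.8, -12.6, 198.4]
orientation: [-179.8, 0.1, 72.8]
ft_force: [-0.3, 0.6, 1.3]
grip_width: 0.804
grasp_force: 0.0
```

```bash
python3 - <<'E'
from h import *
from mv import *
p=load();p[0]-=.27;p[1]-=.87;p[2]=200;json.dump(p,open('pose.json','w'))
st=observe();print(st["time"],st["ee_pos"])
im=grab_frame("wrist");C=cam("wrist",st);w=im
for d in masks_of("wrist","pack_0"): print(d["p"],sharepx(d["position"]),d["pixels"].sum(), fit([(C,d["pixels"])],DIM["pack_0"],27))
s=grab_frame("scene");C=cam("scene")
print([(d["p"],sharepx(d["position"]),d["pixels"].sum(),plane(C,sharepx(d["position"]),10).round()) for d in masks_of("scene","pack_0")])
b=[]
for d in masks_of("scene","plate_9"):
    print(d["p"],[(k,fit([(C,d["pixels"])],DIM[k])) for k in DIM if k!="pack_0"])
cv2.imwrite("pics/c8.png",np.hstack([w[100:400,150:500],cv2.resize(s[130:280,220:445],None,fx=2,fy=2)]))
E
```

```text
28.1 [581.79141035 -12.60507586 198.38670695]
0.78 [320.192 221.52 ] 5625 [582.736 -12.72  -15.998   0.904]
0.42 [319.104 167.184] 105 [ 5.81108e+02 -8.11100e+00  1.60397e+02  1.70000e-02]
[(0.71, array([263.68, 234.  ]), np.int64(483), array([588., -26.,  10.])), (0.53, array([266.368, 242.304]), np.int64(202), array([562., -11.,  10.]))]
0.91 [('plate_9', array([ 435.66 , -281.213,  180.373,    0.944])), ('plate_15', array([ 433.751, -280.741,  185.346,    0.868])), ('plate_21', array([ 431.468, -274.957,    7.795,    0.787])), ('plate_36', array([ 431.437, -274.057,  191.329,    0.637]))]
0.78 [('plate_9', array([ 568.328, -270.213,  196.687,    0.948])), ('plate_15', array([ 565.963, -267.505,  197.412,    0.901])), ('plate_21', array([ 565.256, -266.852,  198.288,    0.828])), ('plate_36', array([ 559.342, -259.952,   18.609,    0.671]))]
0.7 [('plate_9', array([ 426.935, -407.682,  179.364,    0.892])), ('plate_15', array([ 423.32 , -403.406,  177.061,    0.972])), ('plate_21', array([ 422.368, -401.26 ,   -1.287,    0.954])), ('plate_36', array([ 416.189, -393.676,  184.34 ,    0.755]))]
0.63 [('plate_9', array([ 573.399, -412.955,  169.166,    0.725])), ('plate_15', array([ 569.852, -411.76 ,   -7.643,    0.828])), ('plate_21', array([ 570.156, -410.634,   -8.544,    0.917])), ('plate_36', array([ 563.374, -401.774,  172.825,    0.879]))]
0.42 [('plate_9', array([604.764, -36.754, 166.008,   0.797])), ('plate_15', array([603.088, -35.938, 163.874,   0.828])), ('plate_21', array([601.409, -31.666, -19.95 ,   0.778])), ('plate_36', array([595.155, -28.493, 140.293,   0.634]))]
```

View pics/c8.png

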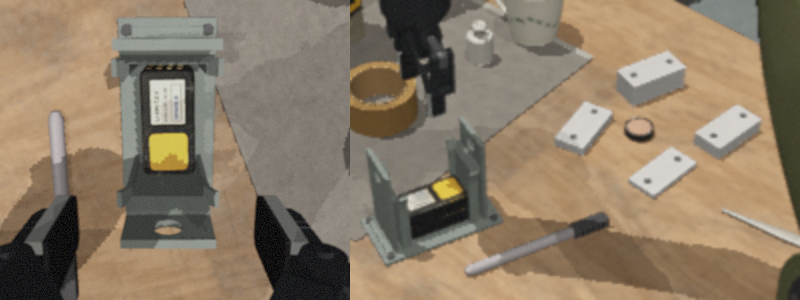

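```bash
python3 -c "
from mv import *
go((575,-140,200,90),(567,-272,140,107))"
```

```text
[-0.6217, 0.153, 0.0] twist z -0.0956 rows>= 3 
[-0.66, -0.04, 0.3] twist z -0.0944 rows>= 3
```

carry_out --motion '[{"xyz":[-0.3,0.08,0],"twist":[0,0,-0.05]},{"xyz":[-0.6217,0.153,0],"twist":[0,0,-0.0956]},{"xyz":[-0.6217,0.153,0],"twist":[0,0,-0.0956]},{"xyz":[-0.6217,0.153,0],"twist":[0,0,-0.0956]}]' --grip 0

```text
time: 28.85
ee_pos: [575.2, -140.0, 199.8]
orientation: [-180.0, -0.1, 89.9]
ft_force: [0.2, -0.5, 1.2]
grip_width: 1.002
grasp_force: 0.0
```

carry_out --motion '[{"xyz":[-0.33,-0.02,0.15],"twist":[0,0,-0.05]},{"xyz":[-0.66,-0.04,0.3],"twist":[0,0,-0.0944]},{"xyz":[-0.66,-0.04,0.3],"twist":[0,0,-0.0944]},{"xyz":[-0.66,-0.04,0.3],"twist":[0,0,-0.0944]},{"xyz":[-0.66,-0.04,0.3],"twist":[0,0,-0.0944]},{"xyz":[-0.66,-0.04,0.3],"twist":[0,0,-0.0944]},{"xyz":[-0.66,-0.04,0.3],"twist":[0,0,-0.0944]},{"xyz":[-0.66,-0.04,0.3],"twist":[0,0,-0.0944]},{"xyz":[-0.66,-0.04,0.3],"twist":[0,0,-0.0944]}]'

```text
time: 29.98
ee_pos: [567.3, -272.0, 140.1]
orientation: [180.0, 0.0, 107.0]
ft_force: [0.4, -0.6, -0.3]
grip_width: 0.998
grasp_force: 0.0
```

```bash
python3 - <<'E'
from h import *
from mv import *
st=observe();print(st["time"],st["ee_pos"],st["orientation"])
im=grab_frame("wrist");C=cam("wrist",st);cv2.imwrite("pics/w9.png",im)
for d in masks_of("wrist","plate_9"):
    m=d["pixels"];print(d["p"],m.sum(),sharepx(d["position"]),[(k,fit([(C,m)],DIM[k])) for k in DIM if k!="pack_0"] if m.sum()>3000 else "")
E
```

```text
29.975 [ 567.33905107 -272.00104323  140.08042852] [1.79997659e+02 1.00266441e-02 1.06993812e+02]
0.88 6089 [270.528 377.28 ] [('plate_9', array([ 565.168, -404.994,  165.171,    0.792])), ('plate_15', array([ 565.164, -404.902,  -14.78 ,    0.814])), ('plate_21', array([ 565.185, -404.971,  -14.727,    0.824])), ('plate_36', array([ 564.414, -403.754,  -14.186,    0.772]))]
0.83 6604 [ 88.384 319.68 ] [('plate_9', array([ 418.313, -399.969,   -4.783,    0.845])), ('plate_15', array([ 420.779, -399.814,   -2.817,    0.87 ])), ('plate_21', array([ 422.602, -399.28 ,  176.309,    0.828])), ('plate_36', array([ 425.539, -391.027,  167.057,    0.677]))]
0.69 7175 [316.928 224.496] [('plate_9', array([ 566.429, -269.182,   15.056,    0.988])), ('plate_15', array([ 566.001, -268.789,   15.623,    0.967])), ('plate_21', array([ 566.423, -268.587,  195.723,    0.924])), ('plate_36', array([ 565.63 , -268.729,  195.718,    0.82 ]))]
0.63 8015 [140.8   187.584] [('plate_9', array([ 4.36064e+02, -2.80687e+02,  1.79000e-01,  9.65000e-01])), ('plate_15', array([ 438.937, -280.69 ,    0.852,    0.89 ])), ('plate_21', array([ 4.41438e+02, -2.80249e+02, -1.53000e-01,  8.25000e-01])), ('plate_36', array([ 448.795, -278.68 ,   -0.453,    0.69 ]))]
```

View pics/w9.png

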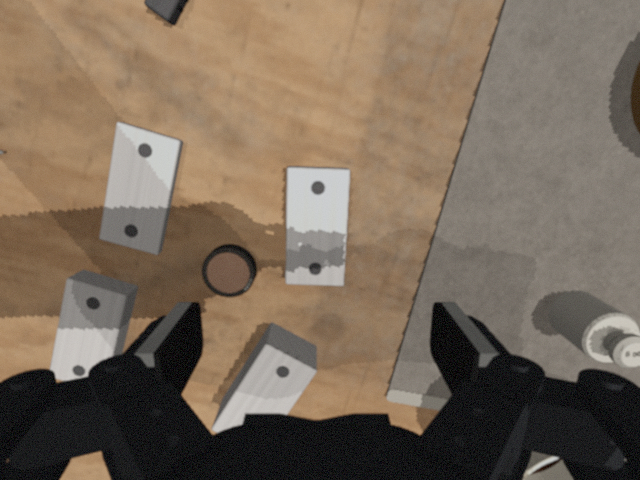

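```bash
python3 - <<'E'
from h import *
from itertools import combinations
st=observe();C=cam("wrist",st);im=cv2.imread("pics/w9.png")
from scipy.optimize import least_squares
Q={"B":[(286,168),(350,169),(344,286),(286,285)],"C":[(118,123),(182,140),(158,253),(100,240)]}
g=cv2.cvtColor(im,cv2.COLOR_BGR2GRAY)
for n,q in Q.items():
    c=cv2.cornerSubPix(g,np.float32(q).reshape(-1,1,2),(5,5),(-1,-1),(3,50,.01)).reshape(-1,2)
    def res(p):
        b=box(p[0],p[1],p[2],(44,87,0.001),p[3])[:4];return (proj(C,b)[[0,1,3,2]]-cc).ravel()
    best=None
    p0=np.mean([plane(C,k,12) for k in c],0)
    for s in range(4):
      for rev in (1,-1):
        cc=np.roll(c[::rev],s,0)
        for a in (0,90,180,270):
            r=least_squares(res,[p0[0],p0[1],a,12]);best=r if best is None or r.cost<best.cost else best
    print(n,c.round(1).tolist(),best.x.round(2),best.cost)
E
```

```text
B [[286.3999938964844, 167.6999969482422], [349.1000061035156, 169.5], [343.20001220703125, 284.8999938964844], [284.79998779296875, 280.1000061035156]] [ 565.96 -269.63  374.82    7.19] 3.0688719793901864
C [[116.80000305175781, 121.4000015258789], [180.10000610351562, 140.60000610351562], [157.10000610351562, 254.5], [98.80000305175781, 237.89999389648438]] [ 434.97 -281.35  180.05    5.18] 0.07336549378004978
```

carry_out --motion '[{"xyz":[0,0,0.3],"twist":[0,0,0]},{"xyz":[0,0,0.5],"twist":[0,0,0]},{"xyz":[0,0,0.58],"twist":[0,0,0]},{"xyz":[0,0,0.6],"twist":[0,0,0]},{"xyz":[0,0,0.61],"twist":[0,0,0]},{"xyz":[0,0,0.61],"twist":[0,0,0]},{"xyz":[0,0,0.61],"twist":[0,0,0]},{"xyz":[0,0,0.61],"twist":[0,0,0]}]' --grip 1

```text
time: 31.08
ee_pos: [567.6, -272.2, 18.5]
orientation: [180.0, 0.0, 107.0]
ft_force: [0.2, 0.1, 0.3]
grip_width: -0.002
grasp_force: 0.0
```

carry_out --motion '[{"xyz":[0,0,0.01],"twist":[0,0,0]},{"xyz":[0,0,0.02],"twist":[0,0,0]},{"xyz":[0,0,0.025],"twist":[0,0,0]},{"xyz":[0,0,0.025],"twist":[0,0,0]},{"xyz":[0,0,0.025],"twist":[0,0,0]}]'

```text
time: 31.7
ee_pos: [567.4, -272.2, 15.1]
orientation: [-180.0, 0.1, 107.0]
ft_force: [-3.5, -0.2, 16.5]
grip_width: 0.006
grasp_force: 8.0
```

```bash
python3 -c "
from mv import *
p=load();p[2]=13;json.dump(p,open('pose.json','w'))
go((566.2,-269.2,63,105.5),(566.2,-269.2,4,105.5),(566.2,-269.2,160,105.5))"
```

```text
[0.0145, 0.0002, -0.25] twist z 0.0083 rows>= 1 
[0.0001, 0.0, 0.295] twist z 0.0 rows>= 1 
[-0.0, 0.0, -0.78] twist z 0.0 rows>= 3
```

carry_out --motion '[{"xyz":[0,0,-0.05],"twist":[0,0,0]},{"xyz":[0.0145,0.0002,-0.25],"twist":[0,0,0.0083]},{"xyz":[0.0145,0.0002,-0.25],"twist":[0,0,0.0083]},{"xyz":[0.0145,0.0002,-0.25],"twist":[0,0,0.0083]},{"xyz":[0.0145,0.0002,-0.25],"twist":[0,0,0.0083]}]' --grip 0

```text
time: 32.33
ee_pos: [565.7, -269.4, 61.9]
orientation: [-179.9, -0.0, 105.5]
ft_force: [0.5, -0.3, -0.1]
grip_width: 1.004
grasp_force: 0.0
```

carry_out --motion '[{"xyz":[0,0,0.15],"twist":[0,0,0]},{"xyz":[0,0,0.25],"twist":[0,0,0]},{"xyz":[0,0,0.295],"twist":[0,0,0]},{"xyz":[0,0,0.295],"twist":[0,0,0]},{"xyz":[0,0,0.295],"twist":[0,0,0]},{"xyz":[0,0,0.295],"twist":[0,0,0]}]'

```text
time: 33.08
ee_pos: [567.1, -269.5, 4.8]
orientation: [179.9, 0.0, 105.5]
ft_force: [-0.7, -0.1, 0.1]
grip_width: 0.997
grasp_force: 0.0
```

carry_out --motion '[{"xyz":[0,0,0],"twist":[0,0,0]},{"xyz":[0,0,0],"twist":[0,0,0]},{"xyz":[0,0,0],"twist":[0,0,0]},{"xyz":[0,0,0],"twist":[0,0,0]},{"xyz":[0,0,0],"twist":[0,0,0]},{"xyz":[0,0,0],"twist":[0,0,0]}]' --grip 1 --grip_force 60

```text
time: 33.83
ee_pos: [566.9, -269.3, 4.5]
orientation: [180.0, 0.0, 105.5]
ft_force: [-0.8, -1.0, 5.5]
grip_width: 0.495
grasp_force: 61.9
```

carry_out --motion '[{"xyz":[0,0,-0.1],"twist":[0,0,0]},{"xyz":[0,0,-0.4],"twist":[0,0,0]},{"xyz":[0,0,-0.78],"twist":[0,0,0]},{"xyz":[0,0,-0.78],"twist":[0,0,0]},{"xyz":[0,0,-0.78],"twist":[0,0,0]},{"xyz":[0,0,-0.78],"twist":[0,0,0]}]'

```text
time: 34.58
ee_pos: [564.8, -269.4, 158.0]
orientation: [-179.8, -0.1, 105.5]
ft_force: [0.8, 0.3, -1.9]
grip_width: 0.494
grasp_force: 61.9
```

```bash
python3 - <<'E'
from h import *
from mv import *
st=observe();print(st["time"],st["ee_pos"],st["grip_width"]*85,st["grasp_force"])
grab_frame("wrist")
T=cam("wrist",dict(ee_pos=np.zeros(3),orientation=np.zeros(3)))
for d in masks_of("wrist","plate_15"):
    v,u=np.nonzero(d["pixels"]);print(d["p"],u.min(),u.max(),v.min(),v.max(),plane(T,(317,v.min()),-11)[0],plane(T,(317,v.max()),-11)[0])
go((575,-140,160,90),(582.5,-12.2,160,72.8))
E
```

```text
34.575 [ 564.80312837 -269.42911208  158.00812033] 41.95169034112962 61.93838953971863
0.92 256 378 201 414 46.483879664330814 -40.97496396273465
0.89 247 261 366 411 -18.780250264692484 -39.53996326993202
0.74 72 152 272 375 20.326555829184656 -22.82008269747128
0.6 118 192 133 255 69.14525169630242 26.83791868739776
0.6 155 204 0 41 107.63680012333216 96.5244748417262
[0.6107, 0.2151, 0.0] twist z 0.0861 rows>= 3 
[0.639, 0.0376, 0.0] twist z 0.0956 rows>= 3
```

carry_out --motion '[{"xyz":[0.3,0.11,0],"twist":[0,0,0.04]},{"xyz":[0.6107,0.2151,0],"twist":[0,0,0.0861]},{"xyz":[0.6107,0.2151,0],"twist":[0,0,0.0861]},{"xyz":[0.6107,0.2151,0],"twist":[0,0,0.0861]}]'

```text
time: 35.17
ee_pos: [574.8, -139.8, 159.0]
orientation: [-179.9, 0.0, 90.1]
ft_force: [0.4, -0.4, -1.5]
grip_width: 0.493
grasp_force: 61.9
```

carry_out --motion '[{"xyz":[0.3,0.02,0],"twist":[0,0,0.05]},{"xyz":[0.639,0.0376,0],"twist":[0,0,0.0956]},{"xyz":[0.639,0.0376,0],"twist":[0,0,0.0956]},{"xyz":[0.639,0.0376,0],"twist":[0,0,0.0956]},{"xyz":[0.639,0.0376,0],"twist":[0,0,0.0956]},{"xyz":[0.639,0.0376,0],"twist":[0,0,0.0956]},{"xyz":[0.639,0.0376,0],"twist":[0,0,0.0956]},{"xyz":[0.639,0.0376,0],"twist":[0,0,0.0956]}]'

```text
time: 36.17
ee_pos: [582.9, -12.7, 160.0]
orientation: [180.0, 0.0, 72.8]
ft_force: [-0.7, -0.2, -2.7]
grip_width: 0.495
grasp_force: 61.9
```

carry_out --motion '[{"xyz":[0,0,0.15],"twist":[0,0,0]},{"xyz":[0,0,0.3],"twist":[0,0,0]},{"xyz":[0,0,0.4],"twist":[0,0,0]},{"xyz":[0,0,0.48],"twist":[0,0,0]},{"xyz":[0,0,0.51],"twist":[0,0,0]},{"xyz":[0,0,0.53],"twist":[0,0,0]},{"xyz":[0,0,0.535],"twist":[0,0,0]},{"xyz":[0,0,0.535],"twist":[0,0,0]},{"xyz":[0,0,0.535],"twist":[0,0,0]}]'

```text
time: 37.3
ee_pos: [583.1, -12.3, 53.4]
orientation: [180.0, -0.0, 72.8]
ft_force: [0.1, 0.1, -2.2]
grip_width: 0.489
grasp_force: 61.9
```

carry_out --motion '[{"xyz":[0,0,0.005],"twist":[0,0,0]},{"xyz":[0,0,0.005],"twist":[0,0,0]},{"xyz":[0,0,0.005],"twist":[0,0,0]}]'

```text
time: 37.67
ee_pos: [583.1, -12.3, 52.5]
orientation: [180.0, -0.0, 72.8]
ft_force: [-0.7, -0.7, 6.2]
grip_width: 0.493
grasp_force: 62.6
```

carry_out --motion '[{"xyz":[0,0,0],"twist":[0,0,0]},{"xyz":[0,0,0],"twist":[0,0,0]},{"xyz":[0,0,0],"twist":[0,0,0]},{"xyz":[0,0,0],"twist":[0,0,0]},{"xyz":[0,0,-0.3],"twist":[0,0,0]},{"xyz":[0,0,-0.6],"twist":[0,0,0]},{"xyz":[0,0,-0.74],"twist":[0,0,0]},{"xyz":[0,0,-0.74],"twist":[0,0,0]},{"xyz":[0,0,-0.74],"twist":[0,0,0]},{"xyz":[0,0,-0.74],"twist":[0,0,0]}]' --grip 0.2

```text
time: 38.92
ee_pos: [581.9, -12.6, 198.5]
orientation: [-179.9, 0.1, 72.8]
ft_force: [0.0, -0.4, 0.2]
grip_width: 0.799
grasp_force: 0.0
```

```bash
python3 - <<'E'
from h import *
from mv import *
p=load();p[2]=200;json.dump(p,open('pose.json','w'))
st=observe();print(st["time"],st["ee_pos"])
im=grab_frame("wrist");C=cam("wrist",st)
for d in masks_of("wrist","plate_15"): print(d["p"],sharepx(d["position"]),d["pixels"].sum(), fit([(C,d["pixels"])],DIM["plate_15"],48))
go((575,-140,200,74),(570,-280,200,76),(566,-408,150,77))
E
```

```text
38.925 [581.89769372 -12.57550378 198.47782512]
0.91 [318.592 224.016] 6623 [582.473 -12.244 -18.402   0.962]
[-0.6215, 0.1531, 0.0] twist z -0.0067 rows>= 3 
[-0.6798, 0.1689, 0.0] twist z -0.0111 rows>= 3 
[-0.6258, 0.1354, 0.25] twist z -0.0055 rows>= 3
```

carry_out --motion '[{"xyz":[-0.3,0.08,0],"twist":[0,0,0]},{"xyz":[-0.6215,0.1531,0],"twist":[0,0,-0.0067]},{"xyz":[-0.6215,0.1531,0],"twist":[0,0,-0.0067]}]' --grip 0

```text
time: 39.4
ee_pos: [573.6, -148.0, 198.2]
orientation: [-179.9, 0.3, 73.4]
ft_force: [-0.2, 0.2, 0.7]
grip_width: 1.004
grasp_force: 0.0
```

carry_out --motion '[{"xyz":[-0.34,0.08,0],"twist":[0,0,0]},{"xyz":[-0.6798,0.1689,0],"twist":[0,0,-0.0111]},{"xyz":[-0.6798,0.1689,0],"twist":[0,0,-0.0111]}]'

```text
time: 39.78
ee_pos: [568.7, -285.7, 198.6]
orientation: [-179.9, 0.2, 75.6]
ft_force: [-1.2, 1.3, -0.1]
grip_width: 0.995
grasp_force: 0.0
```

carry_out --motion '[{"xyz":[-0.3,0.07,0.1],"twist":[0,0,0]},{"xyz":[-0.6258,0.1354,0.25],"twist":[0,0,-0.0055]},{"xyz":[-0.6258,0.1354,0.25],"twist":[0,0,-0.0055]},{"xyz":[-0.6258,0.1354,0.25],"twist":[0,0,-0.0055]},{"xyz":[-0.6258,0.1354,0.25],"twist":[0,0,-0.0055]},{"xyz":[-0.6258,0.1354,0.25],"twist":[0,0,-0.0055]},{"xyz":[-0.6258,0.1354,0.25],"twist":[0,0,-0.0055]},{"xyz":[-0.6258,0.1354,0.25],"twist":[0,0,-0.0055]}]'

```text
time: 40.78
ee_pos: [566.5, -407.8, 150.3]
orientation: [180.0, 0.0, 77.0]
ft_force: [-0.6, 0.3, 0.0]
grip_width: 1.001
grasp_force: 0.0
```

```bash
python3 - <<'E'
from h import *
from mv import *
st=observe();print(st["time"],st["ee_pos"],st["orientation"])
im=grab_frame("wrist");C=cam("wrist",st);cv2.imwrite("pics/w10.png",im)
for d in masks_of("wrist","plate_36"):
    m=d["pixels"];print(d["p"],m.sum(),sharepx(d["position"]),fit([(C,m)],DIM["plate_36"]),fit([(C,m)],DIM["plate_21"]))
E
```

```text
40.775 [ 566.48475569 -407.78201571  150.34125819] [1.79981386e+02 1.58836297e-02 7.70158362e+01]
0.95 7930 [314.304 224.592] [ 564.89  -403.847  -14.381    0.974] [ 564.842 -404.447  165.71     0.927]
0.93 9208 [92.48 90.48] [ 452.088 -290.736  181.481    0.672] [ 442.395 -285.567  181.383    0.805]
0.92 7821 [132.096 254.88 ] [ 430.939 -397.126    2.757    0.772] [ 422.942 -399.211  178.902    0.949]
```

```bash
python3 -c "
from mv import *
go((565,-404,10,75.6),(565,-404,170,75.6))"
```

```text
[0.0183, -0.0094, 0.7] twist z 0.0077 rows>= 3 
[0.0, 0.0, -0.8] twist z 0.0 rows>= 3
```

carry_out --motion '[{"xyz":[0.0183,-0.0094,0.25],"twist":[0,0,0.0077]},{"xyz":[0.0183,-0.0094,0.45],"twist":[0,0,0.0077]},{"xyz":[0.0183,-0.0094,0.6],"twist":[0,0,0.0077]},{"xyz":[0.0183,-0.0094,0.7],"twist":[0,0,0.0077]},{"xyz":[0.0183,-0.0094,0.7],"twist":[0,0,0.0077]},{"xyz":[0.0183,-0.0094,0.7],"twist":[0,0,0.0077]}]'

```text
time: 41.62
ee_pos: [566.4, -404.5, 11.4]
orientation: [179.9, 0.0, 75.6]
ft_force: [-0.4, -0.2, 0.1]
grip_width: 1.005
grasp_force: 0.0
```

carry_out --motion '[{"xyz":[0,0,0],"twist":[0,0,0]},{"xyz":[0,0,0],"twist":[0,0,0]},{"xyz":[0,0,0],"twist":[0,0,0]},{"xyz":[0,0,0],"twist":[0,0,0]},{"xyz":[0,0,0],"twist":[0,0,0]},{"xyz":[0,0,0],"twist":[0,0,0]}]' --grip 1 --grip_force 70

```text
time: 42.38
ee_pos: [566.0, -404.5, 11.1]
orientation: [179.9, 0.0, 75.6]
ft_force: [-0.2, -0.5, 5.5]
grip_width: 0.499
grasp_force: 74.1
```

carry_out --motion '[{"xyz":[0,0,-0.1],"twist":[0,0,0]},{"xyz":[0,0,-0.4],"twist":[0,0,0]},{"xyz":[0,0,-0.8],"twist":[0,0,0]},{"xyz":[0,0,-0.8],"twist":[0,0,0]},{"xyz":[0,0,-0.8],"twist":[0,0,0]},{"xyz":[0,0,-0.8],"twist":[0,0,0]}]'

```text
time: 43.12
ee_pos: [563.4, -403.7, 167.5]
orientation: [-179.7, -0.0, 75.6]
ft_force: [0.2, -0.6, -2.2]
grip_width: 0.501
grasp_force: 73.4
```

```bash
python3 - <<'E'
from h import *
from mv import *
st=observe();print(st["time"],st["ee_pos"],st["grip_width"]*85,st["grasp_force"])
grab_frame("wrist")
T=cam("wrist",dict(ee_pos=np.zeros(3),orientation=np.zeros(3)))
for d in masks_of("wrist","plate_36")[:2]:
    v,u=np.nonzero(d["pixels"]);print(d["p"],u.min(),u.max(),v.min(),v.max(),plane(T,(317,v.min()),-26)[0],plane(T,(317,v.max()),-26)[0])
go((570,-270,170,75),(578,-140,170,74),(582.4,-12.5,170,72.8))
E
```

```text
43.125 [ 563.3972641  -403.7328264   167.46790499] 42.62585391137507 73.41020107269287
0.97 101 194 203 317 48.13765488201125 9.602194233931677
0.93 61 162 39 172 93.58492852726802 57.559817676002375
[0.6552, -0.1423, -0.0] twist z 0.0034 rows>= 3 
[0.6382, -0.1297, -0.0] twist z 0.0055 rows>= 3 
[0.6189, -0.1545, -0.0] twist z 0.0067 rows>= 3
```

carry_out --motion '[{"xyz":[0.33,-0.07,0],"twist":[0,0,0.0034]},{"xyz":[0.6552,-0.1423,0],"twist":[0,0,0.0034]},{"xyz":[0.6552,-0.1423,0],"twist":[0,0,0.0034]}]'

```text
time: 43.6
ee_pos: [570.8, -262.2, 169.4]
orientation: [-179.9, -0.3, 75.6]
ft_force: [0.1, -1.4, -2.7]
grip_width: 0.502
grasp_force: 73.2
```

carry_out --motion '[{"xyz":[0.32,-0.065,0],"twist":[0,0,0.0055]},{"xyz":[0.6382,-0.1297,0],"twist":[0,0,0.0055]},{"xyz":[0.6382,-0.1297,0],"twist":[0,0,0.0055]}]'

```text
time: 43.98
ee_pos: [578.8, -132.5, 169.8]
orientation: [-179.9, -0.3, 74.6]
ft_force: [0.2, -0.3, -2.6]
grip_width: 0.501
grasp_force: 73.2
```

carry_out --motion '[{"xyz":[0.3,-0.075,0],"twist":[0,0,0.0067]},{"xyz":[0.6189,-0.1545,0],"twist":[0,0,0.0067]},{"xyz":[0.6189,-0.1545,0],"twist":[0,0,0.0067]},{"xyz":[0.6189,-0.1545,0],"twist":[0,0,0.0067]},{"xyz":[0.6189,-0.1545,0],"twist":[0,0,0.0067]},{"xyz":[0.6189,-0.1545,0],"twist":[0,0,0.0067]},{"xyz":[0.6189,-0.1545,0],"twist":[0,0,0.0067]},{"xyz":[0.6189,-0.1545,0],"twist":[0,0,0.0067]}]'

```text
time: 44.98
ee_pos: [582.8, -13.0, 170.0]
orientation: [180.0, 0.0, 72.8]
ft_force: [0.1, -0.6, -1.7]
grip_width: 0.498
grasp_force: 73.2
```

```bash
python3 - <<'E'
from h import *
from mv import *
st=observe();print(st["time"],st["ee_pos"],st["grip_width"]*85,st["grasp_force"])
im=grab_frame("wrist");cv2.imwrite("pics/w11.png",im)
T=cam("wrist",dict(ee_pos=np.zeros(3),orientation=np.zeros(3)))
for d in masks_of("wrist","plate_36"):
    v,u=np.nonzero(d["pixels"]);print(d["p"],u.min(),u.max(),v.min(),v.max(),plane(T,(317,v.min()),-26)[0],plane(T,(317,v.max()),-26)[0])
E
```

```text
44.975 [582.75061692 -12.97257415 169.98569294] 42.298880446578174 73.17719578742981
0.89 276 342 167 198 59.01756526855765 49.662635084061634
0.73 185 210 217 337 43.71920246630441 2.1256369370041455
0.65 248 384 198 418 49.662635084061634 -30.448392730924084
```

View pics/w11.png

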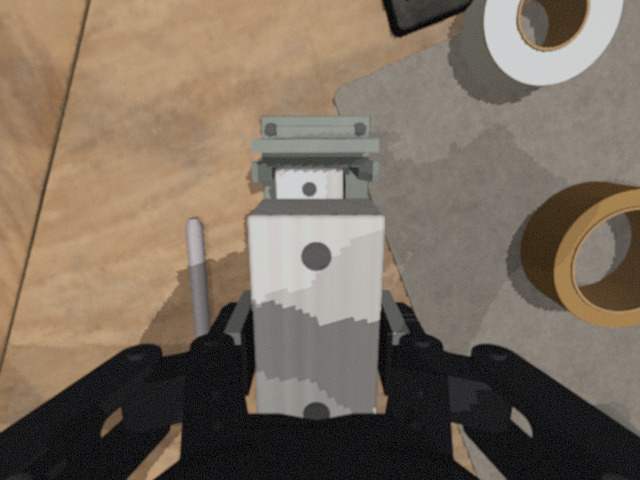

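```bash
python3 - <<'E'
from h import *
T=cam("wrist",dict(ee_pos=np.zeros(3),orientation=np.zeros(3)))
for r in(214.5,256,411): print(r,plane(T,(316,r),-26)[0])
E
```

```text
214.5 44.510957452028606
256 30.995068907992327
411 -27.4727613078214
```

carry_out --motion '[{"xyz":[0.006,0,0.15],"twist":[0,0,0]},{"xyz":[0.006,0,0.27],"twist":[0,0,0]},{"xyz":[0.006,0,0.37],"twist":[0,0,0]},{"xyz":[0.006,0,0.44],"twist":[0,0,0]},{"xyz":[0.006,0,0.465],"twist":[0,0,0]},{"xyz":[0.006,0,0.475],"twist":[0,0,0]},{"xyz":[0.006,0,0.475],"twist":[0,0,0]},{"xyz":[0.006,0,0.475],"twist":[0,0,0]}]'

```text
time: 46.08
ee_pos: [583.5, -11.4, 75.5]
orientation: [179.9, -0.0, 72.8]
ft_force: [0.2, -0.3, -2.7]
grip_width: 0.504
grasp_force: 73.3
```

carry_out --motion '[{"xyz":[0,0,0.005],"twist":[0,0,0]},{"xyz":[0,0,0.008],"twist":[0,0,0]},{"xyz":[0,0,0.008],"twist":[0,0,0]},{"xyz":[0,0,0.008],"twist":[0,0,0]}]'

```text
time: 46.58
ee_pos: [583.3, -11.5, 74.0]
orientation: [180.0, 0.0, 72.8]
ft_force: [-1.4, 0.0, 6.1]
grip_width: 0.499
grasp_force: 74.1
```

carry_out --motion '[{"xyz":[0,0,0],"twist":[0,0,0]},{"xyz":[0,0,0],"twist":[0,0,0]},{"xyz":[0,0,0],"twist":[0,0,0]},{"xyz":[0,0,0],"twist":[0,0,0]},{"xyz":[0,0,-0.3],"twist":[0,0,0]},{"xyz":[0,0,-0.6],"twist":[0,0,0]},{"xyz":[0,0,-0.633],"twist":[0,0,0]},{"xyz":[0,0,-0.633],"twist":[0,0,0]},{"xyz":[0,0,-0.633],"twist":[0,0,0]},{"xyz":[0,0,-0.633],"twist":[0,0,0]}]' --grip 0.2

```text
time: 47.82
ee_pos: [582.2, -11.6, 198.5]
orientation: [-179.9, 0.1, 72.8]
ft_force: [-0.7, -0.1, 0.3]
grip_width: 0.805
grasp_force: 0.0
```

```bash
python3 - <<'E'
from h import *
from mv import *
p=load();p[0]+=.35;p[1]+=1.15;p[2]=200;json.dump(p,open('pose.json','w'))
st=observe();print(st["time"],st["ee_pos"])
w=grab_frame("wrist");C=cam("wrist",st)
for d in masks_of("wrist","plate_36")[:2]: print(d["p"],sharepx(d["position"]),d["pixels"].sum(), fit([(C,d["pixels"])],DIM["plate_36"],63))
s=grab_frame("scene");q=grab_frame("side")
cv2.imwrite("pics/c12.png",np.hstack([cv2.resize(w[80:420,150:500],(400,400)),cv2.resize(s[180:280,210:310],(400,400))]))
C=cam("scene")
for l in ("pin","pin_tip"):
    for d in spot_point("scene",l)[:1]: print(l,d["p"],plane(C,sharepx(d["position"]),7))
l=json.load(open("lay.json"));print(l)
go((470,-100,180,72.8),(l[0],l[1],120,72.8))
E
```

```text
47.825 [582.24897656 -11.58916834 198.47314806]
0.62 [319.296 233.424] 8707 [583.062 -11.272 162.649   0.964]
0.57 [294.528 168.72 ] 518 [ 5.78939e+02 -5.79000e+00 -1.60680e+01  5.70000e-02]
pin 0.81 [ 445.06327918 -142.47251605    7.        ]
pin_tip 0.74 [486.80996844  16.80683435   7.        ]
[437.77594351326326, -140.29681397850146, 2.9969999999999715, 72.79800000000002]
[-0.5902, -0.4074, 0.1] twist z -0.0 rows>= 3 
[-0.2401, -0.0944, 0.3] twist z -0.0 rows>= 2
```

View pics/c12.png

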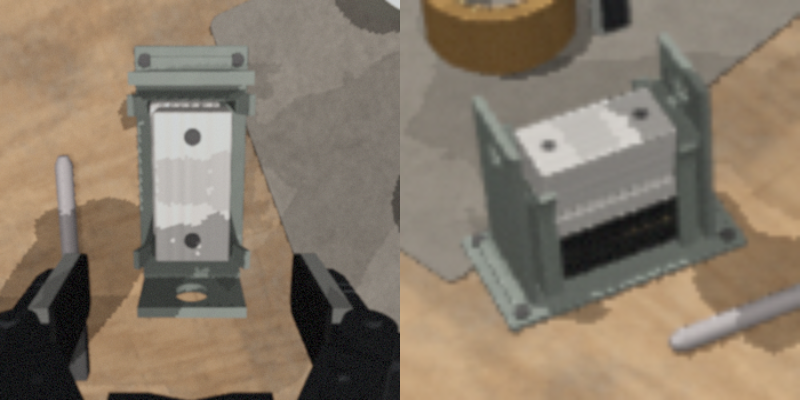

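carry_out --motion '[{"xyz":[-0.3,-0.2,0.05],"twist":[0,0,0]},{"xyz":[-0.5902,-0.4074,0.1],"twist":[0,0,0]},{"xyz":[-0.5902,-0.4074,0.1],"twist":[0,0,0]},{"xyz":[-0.5902,-0.4074,0.1],"twist":[0,0,0]}]' --grip 0.4

```text
time: 48.62
ee_pos: [469.2, -101.4, 179.9]
orientation: [-179.9, 0.1, 72.7]
ft_force: [1.3, 0.5, -0.3]
grip_width: 0.602
grasp_force: 0.0
```

carry_out --motion '[{"xyz":[-0.2401,-0.0944,0.3],"twist":[0,0,0]},{"xyz":[-0.2401,-0.0944,0.3],"twist":[0,0,0]},{"xyz":[-0.2401,-0.0944,0.3],"twist":[0,0,0]},{"xyz":[-0.2401,-0.0944,0.3],"twist":[0,0,0]},{"xyz":[-0.2401,-0.0944,0.3],"twist":[0,0,0]},{"xyz":[-0.2401,-0.0944,0.3],"twist":[0,0,0]},{"xyz":[-0.2401,-0.0944,0.3],"twist":[0,0,0]},{"xyz":[-0.2401,-0.0944,0.3],"twist":[0,0,0]}]'

```text
time: 49.62
ee_pos: [438.2, -140.4, 120.1]
orientation: [180.0, 0.0, 72.8]
ft_force: [-0.1, 0.5, 0.2]
grip_width: 0.596
grasp_force: 0.0
```

```bash
python3 - <<'E'
from h import *
from mv import *
st=observe();print(st["time"],st["ee_pos"],st["orientation"],load())
w=grab_frame("wrist");C=cam("wrist",st)
for d in masks_of("wrist","pin")[:2]:
    v,u=np.nonzero(d["pixels"]);print(d["p"],len(u),u.min(),u.max(),v.min(),v.max(),[(r,round(u[v==r].mean(),1)) for r in range(20,300,40) if (v==r).any()])
    L=[plane(C,(u[v==r].mean(),r),7) for r in range(20,v.max()-4,20)];a=np.polyfit([p[1] for p in L],[p[0] for p in L],1);print("yaw",-np.degrees(np.arctan(a[0])),"x at y=-140:",np.polyval(a,-140.3),"handle end",plane(C,(u[v>=v.max()-3].mean(),v.max()),14))
E
```

```text
49.625 [ 438.19065482 -140.36718528  120.07570256] [1.79983541e+02 2.72101983e-03 7.27954399e+01] [437.76739406073784, -140.29470619136706, 120.0, 72.79800000000003]
0.75 6429 303 330 0 277 [(20, np.float64(315.5)), (60, np.float64(316.0)), (100, np.float64(316.5)), (140, np.float64(316.5)), (180, np.float64(316.0)), (220, np.float64(315.5)), (260, np.float64(316.0))]
yaw -17.279725150735903 x at y=-140: 437.5712266843533 handle end [ 429.67006838 -165.06119134   14.        ]
0.32 152 449 461 0 14 []Traceback (most recent call last):
  File "<stdin>", line 7, in <module>
    raise TypeError("expected non-empty vector for x")
TypeError: expected non-empty vector for x
```

carry_out --motion '[{"xyz":[0,0,0.25],"twist":[0,0,0]},{"xyz":[0,0,0.45],"twist":[0,0,0]},{"xyz":[0,0,0.56],"twist":[0,0,0]},{"xyz":[0,0,0.585],"twist":[0,0,0]},{"xyz":[0,0,0.585],"twist":[0,0,0]},{"xyz":[0,0,0.585],"twist":[0,0,0]}]'

```text
time: 50.48
ee_pos: [438.4, -140.4, 3.2]
orientation: [180.0, -0.0, 72.8]
ft_force: [0.2, -0.4, -0.2]
grip_width: 0.604
grasp_force: 0.0
```

carry_out --motion '[{"xyz":[0,0,0],"twist":[0,0,0]},{"xyz":[0,0,0],"twist":[0,0,0]},{"xyz":[0,0,0],"twist":[0,0,0]},{"xyz":[0,0,0],"twist":[0,0,0]},{"xyz":[0,0,0],"twist":[0,0,0]},{"xyz":[0,0,0],"twist":[0,0,0]},{"xyz":[0,0,0],"twist":[0,0,0]}]' --grip 1 --grip_force 70

```text
time: 51.35
ee_pos: [438.3, -140.6, 3.6]
orientation: [179.9, -0.0, 72.8]
ft_force: [0.0, 0.1, 5.0]
grip_width: 0.188
grasp_force: 68.8
```

carry_out --motion '[{"xyz":[0,0,-0.1],"twist":[0,0,0]},{"xyz":[0,0,-0.3],"twist":[0,0,0]},{"xyz":[0,0,-0.52],"twist":[0,0,0]},{"xyz":[-0.2,0,-0.52],"twist":[0,0,0]},{"xyz":[-0.45,0,-0.52],"twist":[0,0,0]},{"xyz":[-0.45,0,-0.52],"twist":[0,0,0]},{"xyz":[-0.45,0.25,-0.52],"twist":[0,0,0]},{"xyz":[-0.45,0.5,-0.52],"twist":[0,0,0]},{"xyz":[-0.45,0.5,-0.52],"twist":[0,0,0]},{"xyz":[-0.45,0.5,-0.52],"twist":[0,0,0]},{"xyz":[-0.45,0.5,-0.52],"twist":[0,0,0]},{"xyz":[-0.45,0.5,-0.52],"twist":[0,0,0]}]'

```text
time: 52.85
ee_pos: [506.0, -255.7, 107.0]
orientation: [-179.9, 0.0, 72.8]
ft_force: [-0.2, -0.9, -1.1]
grip_width: 0.187
grasp_force: 68.7
```

```bash
python3 - <<'E'
from h import *
from mv import *
p=json.load(open("lay.json"));p=[*(np.array(p[:3])+ori(p[3]).apply([-90,100,-104])),p[3]];json.dump(p,open('pose.json','w'))
st=observe();print(st["time"],st["ee_pos"],st["orientation"],p,st["grip_width"],st["grasp_force"])
w=grab_frame("wrist");cv2.imwrite("pics/w13.png",w)
C=cam("wrist",st);u0=np.array([.2957,.9553])
hole=np.r_[np.array([583.2,-9.9])-60.5*u0,111.]
print("hole px",proj(C,[hole]), "tip dist", )
for d in masks_of("wrist","pin")[:1]:
    v,u=np.nonzero(d["pixels"]);print(d["p"],u.min(),u.max(),v.min(),v.max(),[(r,round(u[v==r].mean(),1),(v==r).sum()) for r in range(0,300,30) if (v==r).any()])
E
```

```text
52.85 [ 506.04150025 -255.6741715   107.00301293] [-1.79942222e+02  2.79439353e-02  7.28241864e+01] [np.float64(506.68602186824523), np.float64(-255.84507705982276), np.float64(106.99699999999999), 72.79800000000002] 0.18710314564858244 68.71005892753601
hole px [[ 321.97651349 -410.287779  ]] tip dist
0.63 292 340 0 379 [(0, np.float64(315.5), np.int64(44)), (30, np.float64(316.5), np.int64(42)), (60, np.float64(316.0), np.int64(41)), (90, np.float64(316.0), np.int64(41)), (120, np.float64(316.0), np.int64(39)), (150, np.float64(316.0), np.int64(39)), (180, np.float64(316.0), np.int64(39)), (210, np.float64(316.5), np.int64(38)), (240, np.float64(316.0), np.int64(37)), (270, np.float64(316.5), np.int64(48))]
```

View pics/w13.png

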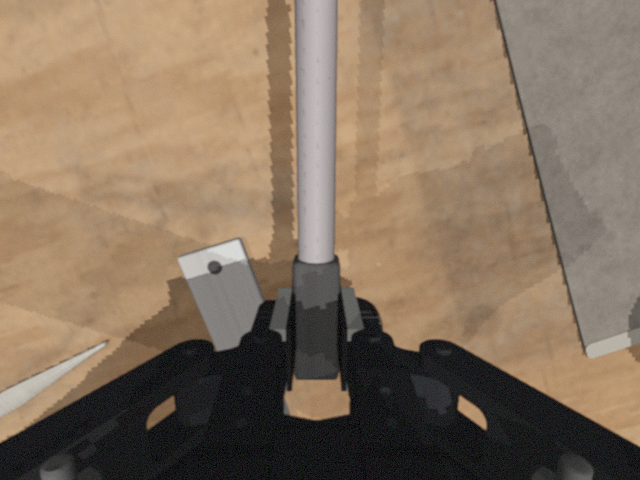

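carry_out --motion '[{"xyz":[0.05,0,0],"twist":[0,0,0]},{"xyz":[0.1,0,0],"twist":[0,0,0]},{"xyz":[0.15,0,0],"twist":[0,0,0]},{"xyz":[0.2,0,0],"twist":[0,0,0]},{"xyz":[0.25,0,0],"twist":[0,0,0]},{"xyz":[0.25,0,0],"twist":[0,0,0]}]'

```text
time: 53.7
ee_pos: [522.3, -206.8, 107.1]
orientation: [180.0, -0.0, 72.9]
ft_force: [0.1, 0.1, -1.5]
grip_width: 0.19
grasp_force: 68.7
```

carry_out --motion '[{"xyz":[0.1,0,0],"twist":[0,0,0]},{"xyz":[0.2,0,0],"twist":[0,0,0]},{"xyz":[0.3,0,0],"twist":[0,0,0]},{"xyz":[0.4,0,0],"twist":[0,0,0]},{"xyz":[0.44,0,0],"twist":[0,0,0]},{"xyz":[0.44,0,0],"twist":[0,0,0]},{"xyz":[0.44,0,0],"twist":[0,0,0]}]'

```text
time: 54.58
ee_pos: [547.4, -125.3, 106.8]
orientation: [-180.0, 0.1, 72.7]
ft_force: [0.6, 0.3, -0.3]
grip_width: 0.185
grasp_force: 68.7
```

carry_out --motion '[{"xyz":[0.03,0,0],"twist":[0,0,0]},{"xyz":[0.06,0,0],"twist":[0,0,0]},{"xyz":[0.08,0,0],"twist":[0,0,0]},{"xyz":[0.08,0,0],"twist":[0,0,0]}]'

```text
time: 55.08
ee_pos: [552.8, -108.2, 107.1]
orientation: [180.0, -0.0, 72.8]
ft_force: [-0.7, -0.8, -1.4]
grip_width: 0.19
grasp_force: 68.7
```

carry_out --motion '[{"xyz":[0.03,0,0],"twist":[0,0,0]},{"xyz":[0.055,0,0],"twist":[0,0,0]},{"xyz":[0.055,0,0],"twist":[0,0,0]},{"xyz":[0.055,0,0.012],"twist":[0,0,0]},{"xyz":[0.055,0,0.012],"twist":[0,0,0]},{"xyz":[0.055,0,0.012],"twist":[0,0,0]}]'

```text
time: 55.82
ee_pos: [555.9, -98.4, 104.7]
orientation: [180.0, -0.0, 72.8]
ft_force: [0.3, 1.6, 0.1]
grip_width: 0.182
grasp_force: 68.9
```

```bash
python3 - <<'E'
from h import *
st=observe();print(st["time"],st["ee_pos"],st["ft_force"],st["grip_width"],st["grasp_force"])
s=grab_frame("scene");q=grab_frame("side");w=grab_frame("wrist")
cv2.imwrite("pics/c14.png",np.hstack([cv2.resize(s[170:290,200:320],(400,400)),cv2.resize(w[:400,120:520],(400,400))]))
C=cam("scene")
u0=np.array([.2957,.9553])
for n in("scene","side"):
  C=cam(n)
  for l in ("pin_tip","pin_shoulder"):
    for d in spot_point(n,l)[:1]: r=plane(C,sharepx(d["position"]),109)[:2]-[583.2,-9.9];print(n,l,d["p"],"along",r@u0,"lat",r@[.9553,-.2957])
E
```

```text
55.825 [555.94258994 -98.41035916 104.65002872] [0.26965697 1.58080282 0.10132367] 0.1819971148672285 68.92211079597473
scene pin_tip 0.77 along 75.54479098692262 lat -0.9934611484921166
scene pin_shoulder 0.72 along -69.7126088364027 lat -5.402499750370222
side pin_tip 0.46 along 87.84334334195444 lat -7.206258292739358
side pin_shoulder 0.74 along -85.58538029076206 lat 17.266572548339266
```

View pics/c14.png

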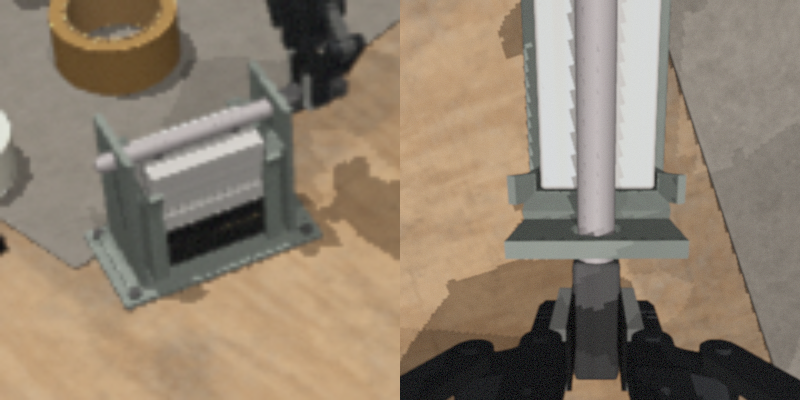

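carry_out --motion '[{"xyz":[0,0,0],"twist":[0,0,0]},{"xyz":[0,0,0],"twist":[0,0,0]},{"xyz":[0,0,0],"twist":[0,0,0]},{"xyz":[0,0,0],"twist":[0,0,0]},{"xyz":[0,0,-0.1],"twist":[0,0,0]},{"xyz":[0,0,-0.3],"twist":[0,0,0]},{"xyz":[0,0,-0.6],"twist":[0,0,0]},{"xyz":[0,0,-0.7],"twist":[0,0,0]},{"xyz":[0,0,-0.7],"twist":[0,0,0]},{"xyz":[0,0,-0.7],"twist":[0,0,0]},{"xyz":[0,0,-0.7],"twist":[0,0,0]},{"xyz":[0,0,-0.7],"twist":[0,0,0]}]' --grip 0.4

```text
time: 57.68
ee_pos: [555.3, -98.3, 243.6]
orientation: [-179.9, 0.0, 72.8]
ft_force: [-0.2, -0.5, 0.3]
grip_width: 0.604
grasp_force: 0.0
```

```bash
python3 - <<'E'
from h import *
st=observe();print(st["time"],st["ee_pos"])
w=grab_frame("wrist");C=cam("wrist",st)
s=grab_frame("scene");u0=np.array([.2957,.9553])
for n in("scene","wrist"):
  C=cam(n,st)
  for l in ("pin_tip","pin_shoulder","pin"):
    for d in spot_point(n,l)[:1]: r=plane(C,sharepx(d["position"]),108)[:2]-[583.2,-9.9];print(n,l,d["p"],"along",r@u0,"lat",r@[.9553,-.2957])
C=cam("scene")
for l in("plate_9","disc","marker"):
    for d in masks_of("scene",l)[:5]: print(l,d["p"],plane(C,sharepx(d["position"]),5).round())
cv2.imwrite("pics/c15.png",np.hstack([cv2.resize(s[170:290,200:320],(400,400)),cv2.resize(w[:400,120:520],(400,400))]))
E
```

```text
57.675 [555.34551504 -98.29086232 243.58827442]
scene pin_tip 0.58 along 75.52170271758294 lat 2.533378875327068
scene pin_shoulder 0.97 along -69.78890865169433 lat -1.2784507002961958
scene pin 0.93 along -93.69885530207564 lat 10.833707448677234
wrist pin_shoulder 0.55 along -69.67944555020253 lat 0.6108238127630214
wrist pin 0.83 along -95.32526254348127 lat 0.4875130472778484
plate_9 0.82 [635. -59.   5.]
plate_9 0.79 [ 432. -278.    5.]
plate_9 0.66 [605. -34.   5.]
disc 0.57 [ 512. -326.    5.]
marker 0.57 [279. 286.   5.]
```

View pics/c15.png

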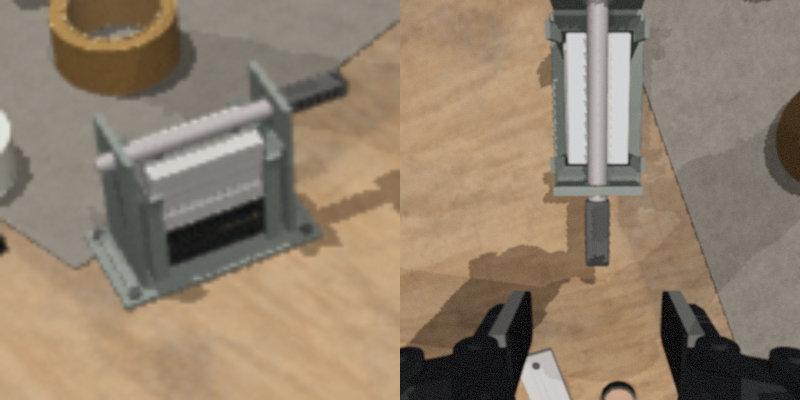

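```bash
python3 -c "
from bench import *
print(finish_job())"
```

```text
the job is handed in; nothing more can be done
None
```

I handed the job in at about 58 s of robot time. Two packs, the 15 mm plate and the 36 mm plate are stacked in the cradle, with the top about 2 mm under the pin holes by their nominal sizes. The pin is back through both cheeks, its tip about 12 mm beyond the far one. The 9 and 21 mm plates stay on the bench. `finish_job()` returned no verdict.

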